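Level the gem light and set its iris collar

TASK

The white gem-viewing light sags at its front edge. First slide the orange wedge, thin end first, under the middle of that front edge until its thick end is flush with the edge, so that the light sits level; then turn the black iris collar clockwise (seen from above), regripping as needed, until its white line clicks in at the red mark. Leave the other things on the bench where they are and let go of everything.

Things in the scene. Friction and masses are not known exactly. Their poses are not given: they have to be found in the camera images.
- wedge_mid (a point): Orange wedge of slick plastic, loose, about 40 g: 64 mm long (x), 28 mm wide (y), flat underside; 2 mm thick at the thin end (+x), rising straight to 15.5 mm at the thick end, the butt (-x). This point is on its centre line, half-way along, 5 mm above its underside; z up. Best held across its width, nearer the butt.
- wedge: The same wedge; origin at the centre of its underside, 5 mm below wedge_mid, same axes. Fingers beside it meet the base plate before it is home: put it down with its thin end just under the front edge, let go, then push on the butt.
- wedge_butt (a point): Middle of the wedge's flat butt face: 32 mm behind wedge_mid, 7 mm above the underside; same axes.
- lip (a point): Middle of the front edge, at underside height, of the gem light's white base plate (170 mm long, 130 wide, 12 thick, front edge rounded to a 6 mm radius). x points to the rear (to its hinge), z is its upward normal. At the start this edge sags to about 5 mm above the bench; level, it is 14.5 mm above it. Two short feet, 14 mm wide, sit 50 mm either side.
- base: The base plate with the barrel, about 0.6 kg: origin on its rear hinge line, 170 mm behind the lip, 14.5 mm above the bench; axes as lip. The hinge block is fixed to the bench. The plate sags 0.055 rad at the start and falls back if unsupported. Pushing the wedge in takes 4 to 12 N; resistance jumps when the pushing fingers meet the plate's front face, the butt then being flush.
- collar_mid (a point): Centre of the black knurled iris collar, 54 mm in diameter, 24 mm high; z is its axis, up. It is 95 mm behind the lip and 58 mm above the plate's underside. Below it 34 mm are free above the plate, but for the barrel (40 mm, widening to 72 mm in the lowest 16 mm). A fixed 38 mm aluminium cap ends 22 mm above this point.
- collar: The same collar; origin on its axis at its underside, 12 mm below collar_mid. It only turns about its axis, with spring clicks every 30 degrees; leaving a click takes about 0.2 N m, so grip firmly (20 N or more), across any diameter. Left between clicks it springs to one of them. It can be turned two clicks past the red mark, to its end stop.
- collar_index (a point): The white line on the collar, at 24 mm from the axis on its top face; x points out along the line, z up. At the start it is four to six clicks (120 to 180 degrees) short of the red mark, going clockwise seen from above.
- stop_mark (a point): Where the white line must come to stand: at 24 mm from the collar's axis, level with the collar's top, next to the red mark painted on the fixed cap. The red mark is on the side nearest the front edge; small black ticks mark other clicks. Axes as lip.
- wax_block: Green carving-wax block, 62 x 30 x 18 mm, loose; leave alone. Origin at its underside.
- ring_cone: Dark wooden ring cone, 48 mm wide foot, 60 mm high, loose; leave alone. Origin at its underside.
- gem_bowl: Small white bowl, 68 mm wide, 26 mm high, loose; leave alone. Origin at its underside.
- hammer: Small hammer, 200 mm long, lying; leave alone.
- emery_stick: Red emery stick, 200 x 24 x 8 mm, lying; leave alone.
Mind the look-alikes: they are no part of the job. Of the things shaped like the wedge, the orange one is meant.

How it is judged:
By the outcome, as a careful person would: the job done as asked, in the order asked, and still so for the second after the job is handed in, with the robot touching nothing.
It also fails if it takes over 72 s, if anything falls off the work surface, if the arm or the gripper's body presses on something with over 40 N, if the wrist force passes 120 N, or if a joint passes its speed limit or range.

ROBOT

A 7-joint arm with a two-finger parallel gripper is mounted at the origin on the work surface. World frame = base frame: x ahead of the robot, y to its left, z up, the work surface at z = 0. Lengths are in m, angles in rad, forces in N, time in s.
With the tool pointing down it reaches from about 0.4 to 0.85 m from the base axis. Payload 10.4 kg.
Tool frame: the origin (TCP) lies on the centre line of the jaws, within the pads' length; the fingertips stand r.tip_extent ahead of it and the grasp point (between the pads) lies 8 mm behind it (r.tip_extent is the distance from the TCP to the fingertips, in m); z points along the fingers, y is the direction in which the jaws open and shut (so a half turn about z gives the same grasp; the last joint's range is limited). The gripper opens to 87 mm and grips with 3 to 60 N. Pads are 19 mm wide; open, the fingers measure 117 mm over their backs; the gripper's body (75 mm by 190 mm) begins 51 mm behind the grasp point.
Start: joints at [-1.142, 0.332, -0.065, 1.46, 0.022, 1.35, -0.088], TCP at [0.273, 0.562, 0.202] pointing down, gripper open.
Joint ranges: [-2.6, 2.6], [-0.5, 2.12], [-1.47, 1.34], [0.16, 2.42], [-1.27, 4.41], [0.06, 2.06], [-2.6, 2.6]. Speed limits (rad/s): [2.22, 2.22, 2.79, 2.79, 3.14, 3.14, 3.14].

INTERFACE

Orientations are given as a unit quaternion [x, y, z, w].
In Python, from bench import r gives the robot as it stands.
- The arm moves only by the shell command python3 -m jog 'ROWS' [FORCE]. ROWS is JSON, a list of rows, each a list of 7 numbers: the shift along the tool's x, y, z in cm, then the turn, a rotation vector about the tool's x, y, z in rad, then the opening, from -1 (shut) to 1 (fully open). In form: [[tx, ty, tz, wx, wy, wz, jaw], ...]. A call has 1 to 20 rows; each row shifts and turns the commanded pose from where the row before left it, along the tool's axes as they then stand; what a row does not reach is not made up. A row lasts 1/8 s, in which the tool goes at most 62.5 mm and 10.7 degrees, less where a joint would pass 70% of its speed; a pose out of reach is approached as far as the arm can. A call with a gripper value outside its range is refused whole. The fingers move at their own pace and stop on an object; FORCE is the grip in N (left out, the last holds). Time passes only in rows, so rows that do not move let the fingers close. It gives the time, the measured TCP pose, the force and the opening at its end, in the units of the state.
- r.read_state(): the state, without advancing time (a new reading comes with each control period).
- r.camera(name): name is "scene" or "top" or "wrist"; returns a dict with "frame" (420x560x3 uint8, red, green, blue), "fx", "fy", "cx", "cy" (pixels), "camera_from_world" (4x4, takes a point from world to camera coordinates). Camera axes: x right, y down, z forward; pixel columns grow to the right and rows downward; lengths in m; the calibration is good to about 2 mm. A picture is of the moment at which its call begins. There is no depth.
- r.close_job(): hands the job in, once; it reports no verdict.
Trained networks look in a picture, given as the dict that the camera call returned (one of the last four; its "shot" number tells which), for a name from the list of things; names that differ only in an ending like _2 or _b are one class to them, and where a whole thing is asked for, a point or a joint stands for the part that bears it (a point fixed in the world has none). Each returns a list of dicts, best first, with "score" (0 to 1); they miss things now and then, are a little off and sometimes report something else, mostly with a low value. They report only what shows in the picture. A call takes as long as a camera call. They do not tell look-alikes from the thing itself.
- r.search_frame(picture, thing): "rect" ([left, top, right, bottom] in pixels, round what is visible of it).
The state is a dict: "time": time; "joint_positions": joint angles; "joint_vel": joint speeds; "joint_torque": joint torques, N m; "ee_pos": TCP position; "eef_rot": TCP orientation; "ft_force": force on the tool from outside, world axes, zero at the start; "torque": the same for the moment, N m; "width": finger opening in m.
Only numpy, scipy, OpenCV 4.12 (cv2) and the standard library are available. Lean on these libraries where they do the work, as an engineer would, in place of code of your own. Each camera call takes 0.05 s, during which the arm holds its last target.

## Working session

There is one attempt and no reset: what is moved stays moved. The work goes in short steps, Python scripts to look and compute and a shell command to move; the robot and the scene stay as the last step left them, time stands still between calls to the robot, and variables do not carry over. Pictures are saved under pics/ and viewed, and the job is handed in when it is done.

```bash
ls; mkdir -p pics; cat > h.py <<'E'
import numpy as np, cv2
from bench import r
from scipy.spatial.transform import Rotation as R
def save(c,n,crop=None,scale=1):
    f=c["frame"][:,:,::-1].copy()
    if crop: f=f[crop[1]:crop[3],crop[0]:crop[2]]
    if scale!=1: f=cv2.resize(f,None,fx=scale,fy=scale,interpolation=cv2.INTER_CUBIC)
    cv2.imwrite("pics/"+n,f)
def ray(c,u,v):
    T=np.array(c["camera_from_world"]);Rm=T[:3,:3];t=T[:3,3]
    o=-Rm.T@t; d=Rm.T@np.array([(u-c["cx"])/c["fx"],(v-c["cy"])/c["fy"],1]);return o,d
def onz(c,u,v,z):
    o,d=ray(c,u,v); return o+d*(z-o[2])/d[2]
def proj(c,p):
    T=np.array(c["camera_from_world"]);q=T[:3,:3]@np.array(p)+T[:3,3]
    return np.array([c["fx"]*q[0]/q[2]+c["cx"],c["fy"]*q[1]/q[2]+c["cy"]])
E
python3 - <<'E'
from h import *
print(r.read_state(), r.tip_extent)
for n in ["scene","top","wrist"]:
    c=r.camera(n); save(c,n+"0.png"); 
    T=np.array(c["camera_from_world"]);print(n,-T[:3,:3].T@T[:3,3],T[2,:3],c["fx"])
    for t in ["wedge","base","collar","collar_index","stop_mark","wax_block","ring_cone","gem_bowl"]:
        try: print(t,[(x["rect"],round(x["score"],2)) for x in r.search_frame(c,t)][:4])
        except Exception as e: print(t,e)
E
```

```text
pics
{'time': 0.0, 'joint_positions': array([-1.1416195 ,  0.33287497, -0.06470362,  1.46094662,  0.02159009,
        1.34990706, -0.08851028]), 'joint_vel': array([ 0.00044192, -0.0014158 , -0.00192051, -0.00111127, -0.0004293 ,
        0.00078714,  0.00108464]), 'joint_torque': array([-2.21406881e-04, -6.23246670e+01,  2.44516321e-02, -3.89902246e+01,
       -6.14904100e-02,  3.98831209e-02,  1.29953960e-04]), 'ee_pos': array([0.27266999, 0.56191373, 0.20124951]), 'eef_rot': array([ 2.23966355e-01,  9.74596610e-01, -7.07942051e-04, -1.33642474e-04]), 'ft_force': array([ 0.33015682, -0.41025828, -0.60535351]), 'torque': array([-0.03263857,  0.0275163 , -0.03245658]), 'width': 0.086769773675102} 0.011
scene [ 1.31484995 -0.00301151  1.04170328] [-0.64565175  0.01989257 -0.76337284] 512.6665361755598
wedge [([219.7, 178.3, 242.4, 188.8], 0.68), ([173.0, 205.8, 183.4, 226.4], 0.61)]
base [([233.9, 231.8, 296.1, 291.5], 0.82)]
collar [([93.7, 167.6, 165.6, 202.8], 0.31), ([172.6, 205.0, 187.3, 228.9], 0.29)]
collar_index [([255.9, 241.0, 279.4, 260.7], 0.61)]
stop_mark [([238.7, 232.5, 
[... 435 characters left out ...]
310.7, 211.4], 0.7), ([409.4, 219.0, 434.6, 233.4], 0.5)]
base [([254.2, 144.2, 309.7, 210.9], 0.57)]
collar [([276.3, 159.9, 297.7, 181.0], 0.73)]
collar_index [([273.1, 158.3, 295.2, 181.9], 0.64)]
stop_mark [([255.3, 144.4, 310.8, 210.3], 0.97), ([373.9, 157.5, 400.5, 184.2], 0.67)]
wax_block [([157.4, 166.7, 183.5, 189.3], 0.77), ([255.2, 145.1, 308.8, 211.8], 0.43)]
ring_cone [([185.3, 225.2, 203.3, 241.8], 0.84), ([156.8, 167.4, 180.5, 190.6], 0.43)]
gem_bowl [([377.5, 159.0, 400.9, 185.0], 0.57)]
wrist [0.20577639 0.59444409 0.38599589] [ 0.23904275 -0.11714352 -0.96391699] 364.73734087845605
wedge []
base []
collar []
collar_index []
stop_mark []
wax_block []
ring_cone []
gem_bowl []
```

```bash
python3 - <<'E'
from h import *
c=r.camera("top"); save(c,"top1.png",(140,120,450,310),2.5)
c=r.camera("scene"); save(c,"scene1.png",(80,150,420,310),2.3)
E
```

```text
(no output)
```

View pics/top1.png

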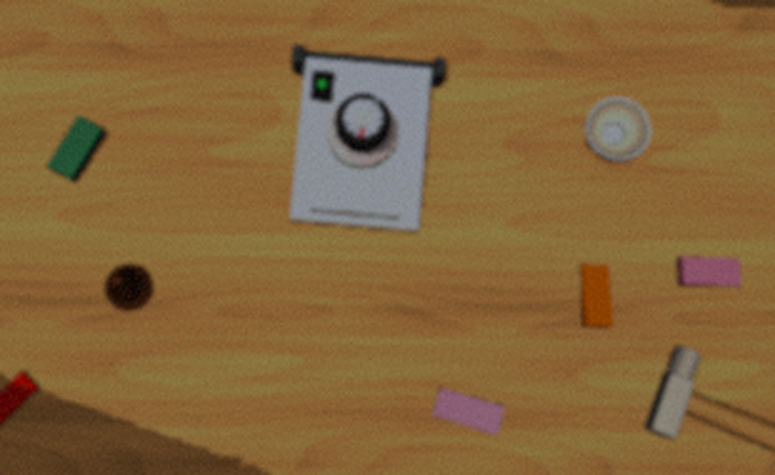

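View pics/scene1.png

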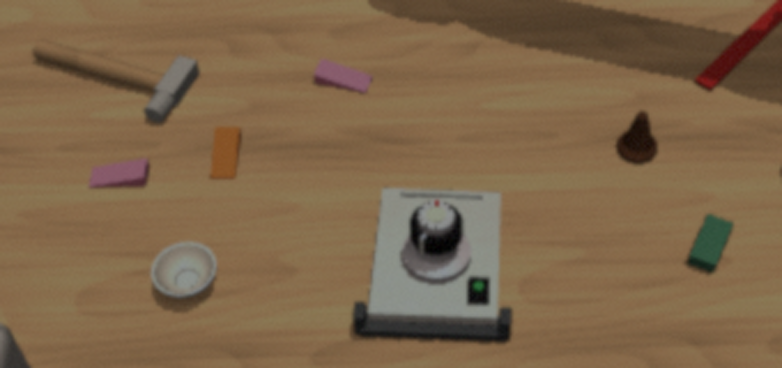

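View pics/top0.png

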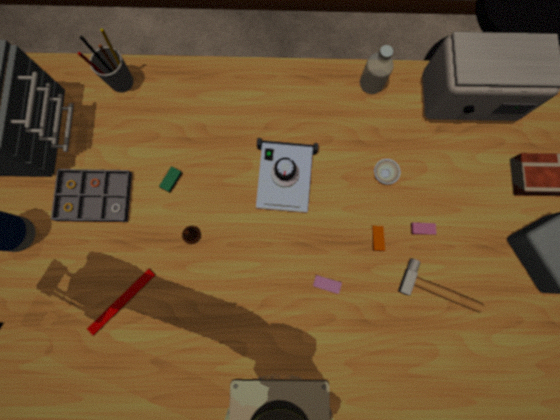

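The orange wedge is at about (379,238) in the top view. The light spans (256..308, 144..211), with its front edge towards the robot. There are two pink look-alikes, at (327,284) and (424,229).

```bash
python3 - <<'E'
from h import *
c=r.camera("top"); f=c["frame"].astype(int)
def P(x,y):return 140+x/2.5-.3,120+y/2.5-.3
for n,x,y,z in [("FL",291,219,.0165),("FR",419,229,.0165),("RL",305,57,.0265),("RR",433,66,.0265),("cap",362,118,.09)]:
    print(n,onz(c,*P(x,y),z).round(4))
hsv=cv2.cvtColor(c["frame"],cv2.COLOR_RGB2HSV)
m=((f[:,:,0]>120)&(f[:,:,1]<100)&(f[:,:,2]<40)).astype(np.uint8)
m[:, :365]=0;m[:,392:]=0;m[:220]=0;m[255:]=0
print(m.sum())
rect=cv2.minAreaRect(np.argwhere(m)[:,::-1].astype(np.float32)); b=cv2.boxPoints(rect);print(rect)
for p in b: print(onz(c,p[0],p[1],.008).round(4))
print(onz(c,*rect[0],.007))
s=r.camera("scene")
for p in b: print(proj(s,onz(c,p[0],p[1],.008)))
save(s,"scw.png",(150,190,210,245),10)
E
```

```text
FL [0.5249 0.0634 0.0165]
FR [ 0.5167 -0.0654  0.0165]
RL [0.6929 0.0529 0.0265]
RR [ 0.6856 -0.0789  0.0265]
cap [ 0.6089 -0.0055  0.09  ]
287
((375.5, 238.0), (26.0, 19.0), 90.0)
[ 0.4854 -0.2145  0.008 ]
[ 0.4861 -0.2627  0.008 ]
[ 0.4205 -0.2602  0.008 ]
[ 0.4199 -0.2126  0.008 ]
[ 0.45288156 -0.23774637  0.007     ]
[187.48439349 225.95374767]
[168.67353086 226.64256631]
[172.27501915 207.26422149]
[190.2618395  206.63999036]
```

View pics/scw.png

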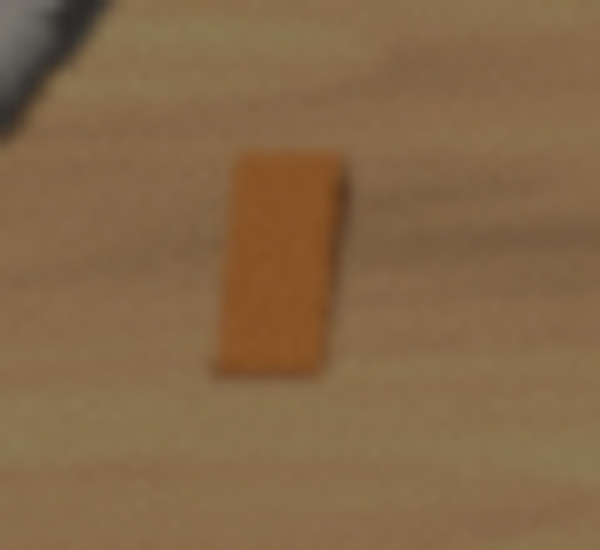

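```bash
python3 -m jog '[[0,0,0,0,0,-0.15,1],[0,0,0,0,0,-0.15,1],[0,0,0,0,0,-0.15,1],[-3,-5,0,0,0,0,1],[-3,-5.5,0,0,0,0,1],[-3,-5.5,0,0,0,0,1],[-3,-5.5,0,0,0,0,1],[-3,-5.5,0,0,0,0,1],[-3,-5.5,0,0,0,0,1],[0,-5.5,0,0,0,0,1],[0,-5.5,0,0,0,0,1],[0,-5.5,0,0,0,0,1],[0,-5.5,0,0,0,0,1],[0,-5.5,0,0,0,0,1],[0,-5.5,0,0,0,0,1],[0,-5.5,0,0,0,0,1],[0,-5.5,0,0,0,0,1],[0,-3.5,0,0,0,0,1],[0,0,0,0,0,0,1]]' 30
python3 - <<'E'
from h import *
s=r.read_state();print(s["ee_pos"],R.from_quat(s["eef_rot"]).as_matrix().round(4),s["joint_positions"].round(2))
c=r.camera("wrist"); save(c,"w1.png")
print(r.search_frame(c,"wedge"))
E
```

```text
time: 3.92
ee_pos: [0.4503, -0.2401, 0.2021]
eef_rot: [0.003, 1.0, -0.001, -0.0]
ft_force: [0.5, 1.2, 0.8]
width: 0.0873
[ 0.4502953  -0.24012001  0.20213527] [[-1.      0.0064 -0.    ]
 [ 0.0064  1.     -0.001 ]
 [ 0.     -0.001  -1.    ]] [-0.19  0.07  0.63  1.79 -0.04  1.3   2.01]
[{'rect': [133.2, 197.3, 198.0, 225.7], 'score': 0.65}, {'rect': [367.3, 42.1, 438.2, 90.4], 'score': 0.61}]
```

View pics/w1.png

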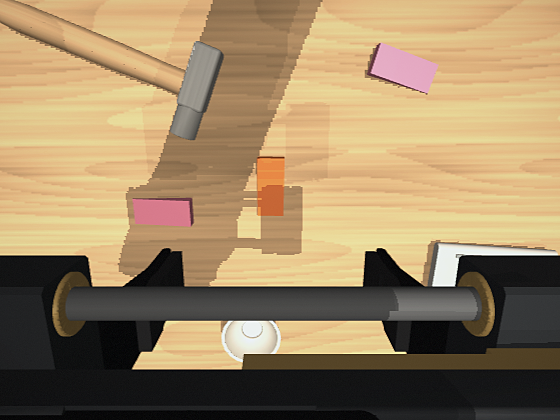

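The wedge shows at (271,186) in the wrist picture, where up is towards the robot. The upper end, at row 157, looks like it has a visible butt face.

```bash
python3 - <<'E'
from h import *
c=r.camera("wrist"); save(c,"w1z.png",(230,140,320,230),8)
T=np.array(c["camera_from_world"]);print(-T[:3,:3].T@T[:3,3],T[2,:3])
hsv=cv2.cvtColor(c["frame"],cv2.COLOR_RGB2HSV)
m=((hsv[...,1]>195)&(hsv[...,0]<16)).astype(np.uint8)
n,l,st,ce=cv2.connectedComponentsWithStats(m)
for i in range(1,n):
    if st[i,4]>300:
        print(st[i]); rect=cv2.minAreaRect(np.argwhere(l==i)[:,::-1].astype(np.float32)); 
        for p in cv2.boxPoints(rect): print(p,onz(c,*p,.015).round(4),onz(c,*p,.002).round(4))
E
```

```text
[ 0.37674317 -0.23651793  0.38584399] [ 2.65488064e-01 -7.72599628e-04 -9.64113837e-01]
```

View pics/w1z.png

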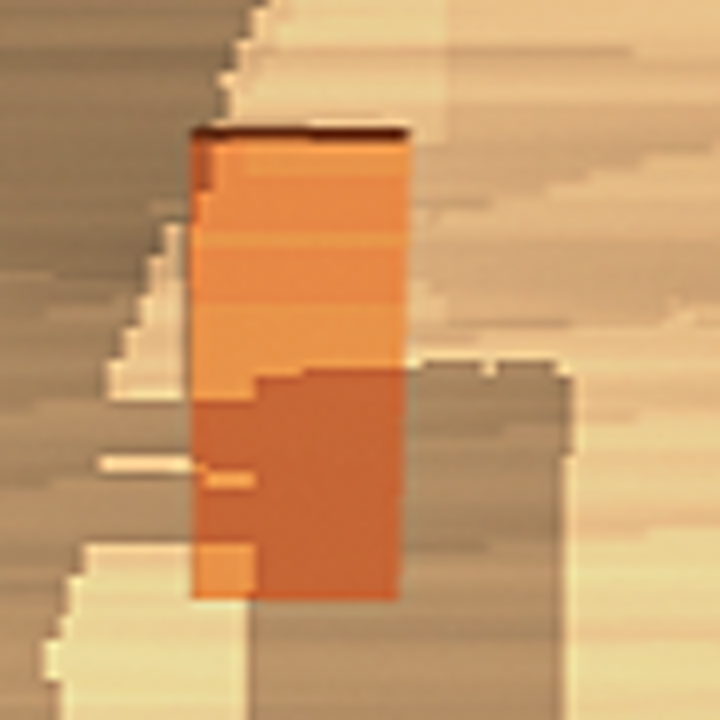

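```bash
python3 - <<'E'
from h import *
c=r.camera("wrist")
for x,y,z in [(190,136,.0155),(411,136,.0155),(190,601,.002),(401,601,.002)]:
    print(onz(c,230+x/8-.5,140+y/8-.5,z).round(4))
E
```

```text
[ 0.4193 -0.2562  0.0155]
[ 0.4193 -0.2283  0.0155]
[ 0.484  -0.2578  0.002 ]
[ 0.484 -0.229  0.002]
```

```bash
python3 -m jog '[[0.8,-0.15,4,0,0,0,0.3],[0.8,-0.1,4,0,0,0,0.3],[0,0,4,0,0,0,0.3],[0,0,3.5,0,0,0,0.3],[0,0,2,0,0,0,0.3],[0,0,1.3,0,0,0,0.3],[0,0,0,0,0,0,0.3]]' 20
python3 - <<'E'
from h import *
c=r.camera("wrist"); save(c,"w2.png")
E
```

```text
time: 5.0
ee_pos: [0.435, -0.2391, 0.0137]
eef_rot: [0.0, 1.0, 0.0, -0.0]
ft_force: [-0.6, 0.3, 1.0]
width: 0.0569
```

View pics/w2.png

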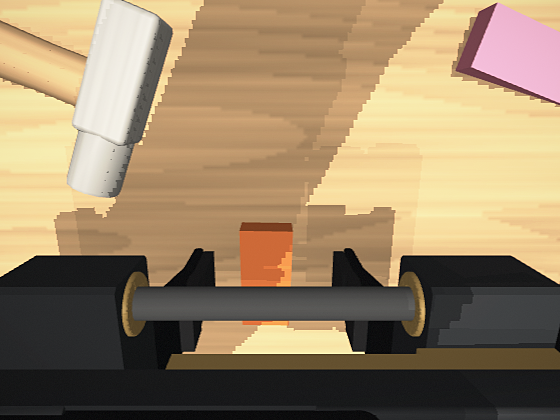

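```bash
python3 -m jog '[[0,-0.35,0,0,0,0,0.2],[0,0,0,0,0,0,-1],[0,0,0,0,0,0,-1],[0,0,0,0,0,0,-1],[0,0,0,0,0,0,-1]]' 20
```

```text
time: 5.68
ee_pos: [0.4351, -0.2433, 0.014]
eef_rot: [0.001, 1.0, 0.0, 0.0]
ft_force: [0.3, -0.1, 0.3]
width: 0.0198
```

```bash
python3 -m jog '[[0,0,0,0,0,0,-1],[0,0,0,0,0,0,-1]]' 20
python3 - <<'E'
from h import *
c=r.camera("wrist"); save(c,"w3.png")
c=r.camera("scene"); save(c,"s3.png",(130,150,250,260),6)
E
```

```text
time: 5.92
ee_pos: [0.4351, -0.2433, 0.014]
eef_rot: [0.001, 1.0, 0.0, -0.0]
ft_force: [0.1, 0.1, -0.6]
width: 0.0032
```

View pics/w3.png

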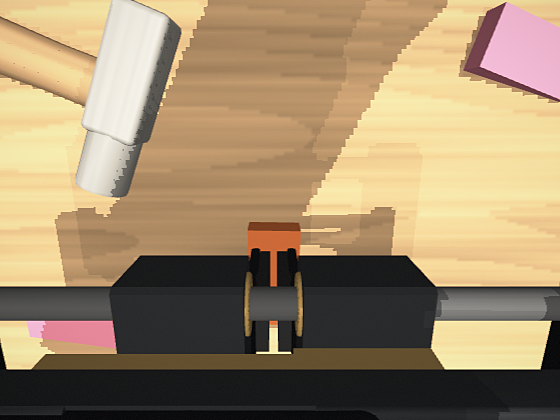

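View pics/s3.png

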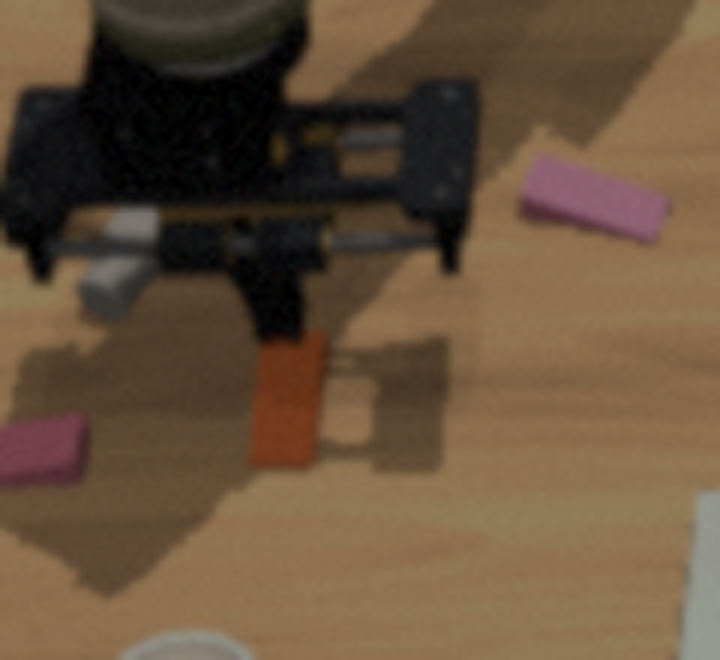

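```bash
python3 - <<'E'
from h import *
s=r.camera("scene");w=r.camera("wrist")
for z in [.003,.015,.02,.03]:
    a=proj(s,[.435,-.243,z]);print(z,a,(a-[130,150])*6,proj(w,[.435,-.243,z]))
save(w,"w3z.png",(200,200,350,370),5)
st=r.read_state();print(st["joint_positions"],st["ee_pos"])
E
```

```text
0.003 [178.54039653 212.49168324] [291.24237921 374.95009942] [273.33782524 248.42745575]
0.015 [177.85156498 209.55573882] [287.10938987 357.33443294] [273.32965628 256.41908418]
0.02 [177.56177894 208.32061001] [285.37067363 349.92366006] [273.32596088 260.03425685]
0.03 [176.97723801 205.8291741 ] [281.86342805 334.97504461] [273.31798163 267.84028382]
[-0.11626573  0.28806046  0.60274883  2.01571046 -0.2076277   0.89711234
  2.1666458 ] [ 0.43504247 -0.24333069  0.01400143]
```

View pics/w3z.png

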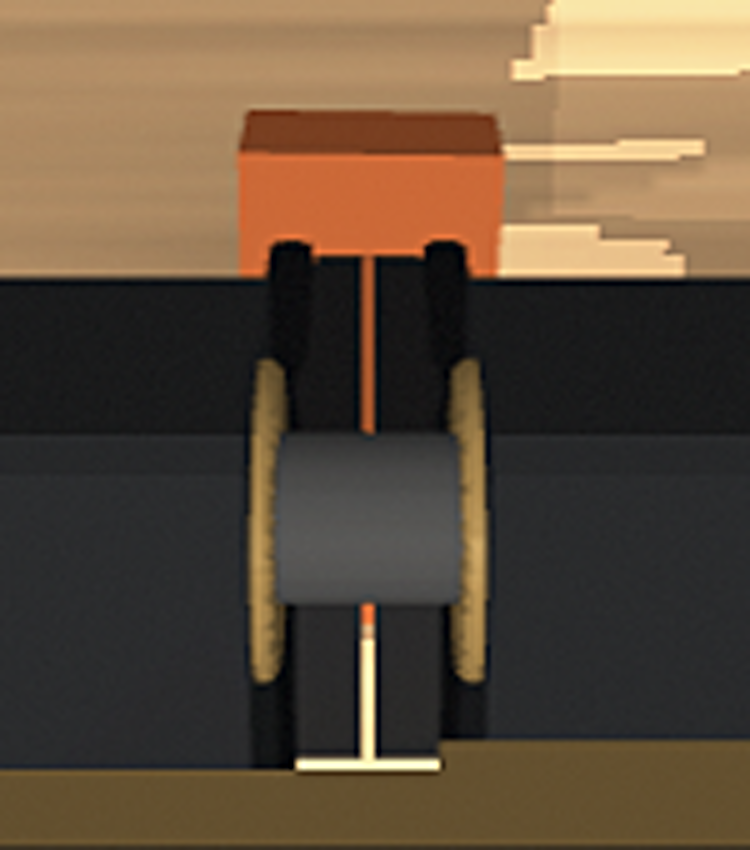

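```bash
python3 - <<'E'
from h import *
s=r.camera("scene");w=r.camera("wrist")
def atx(c,u,v,x):
    o,d=ray(c,u,v);return o+d*(x-o[0])/d[0]
print(atx(w,273.5,250,.4255),atx(s,176.9,206.3,.4445))
T=np.array(w["camera_from_world"]);print(-T[:3,:3].T@T[:3,3])
st=r.read_state();print(st["ft_force"])
# wedge butt check
for u,v,z in [(247.5,230.5,.0155),(300,230.5,.0155),(249,222.5,0),(299.5,223,0)]: print(onz(w,u,v,z))
E
```

```text
[ 0.4255     -0.24291064  0.03007203] [ 0.4445     -0.24088862  0.03908073]
[ 0.36065329 -0.24290876  0.197912  ]
[-0.0094151  -0.20254833 -0.10101266]
[ 0.42019672 -0.25657317  0.0155    ]
[ 0.42020107 -0.22898353  0.0155    ]
[ 0.42049223 -0.25679297  0.        ]
[ 0.42079342 -0.22816906  0.        ]
```

```bash
python3 -m jog '[[0,0,0,0,0,0,0.2],[0,0,0,0,0,0,0.2],[0,0,0.2,0,0,0,0.2],[0,0,0.2,0,0,0,0.2],[0,0,0.1,0,0,0,0.2]]' 20
python3 - <<'E'
from h import *
c=r.camera("scene"); save(c,"s4.png",(130,150,250,260),6)
c=r.camera("wrist"); save(c,"w4.png")
E
```

```text
time: 6.85
ee_pos: [0.435, -0.2433, 0.0088]
eef_rot: [0.001, 1.0, 0.0, -0.0]
ft_force: [0.6, -0.1, 0.4]
width: 0.0427
```

View pics/s4.png

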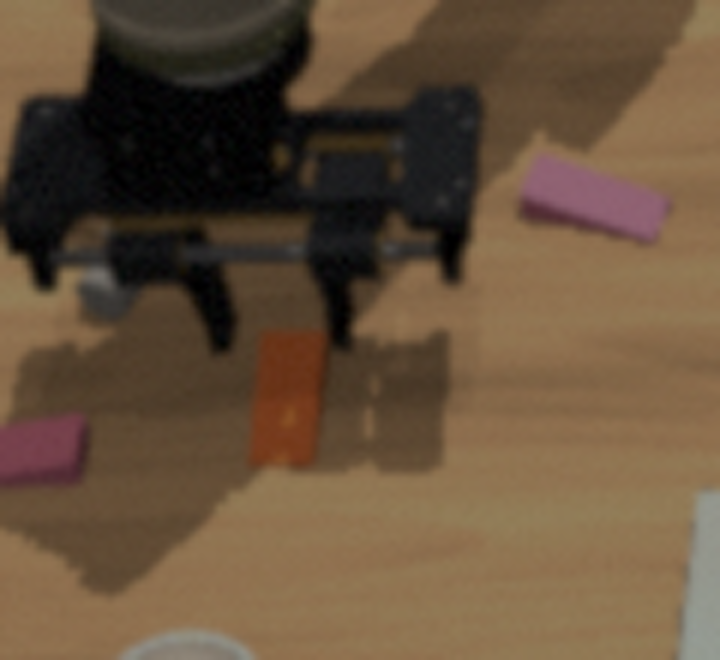

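View pics/w4.png

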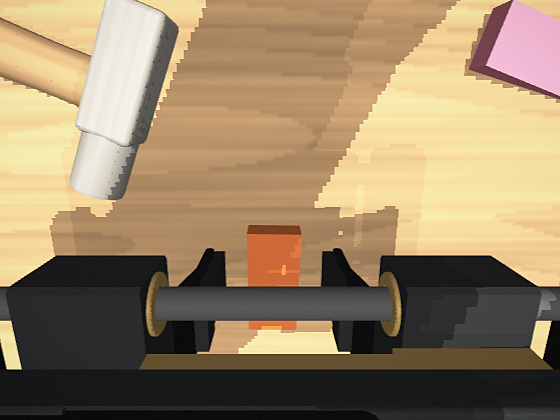

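```bash
python3 -m jog '[[0,0,0.3,0,0,0,0.2],[0,0,0.3,0,0,0,0.2],[0,0,0.2,0,0,0,0.2]]'; python3 -m jog '[[0,0,0.3,0,0,0,0.2],[0,0,0.2,0,0,0,0.2]]'
python3 - <<'E'
from h import *
c=r.camera("scene"); save(c,"s5.png",(130,150,250,260),6)
E
```

```text
time: 7.32
ee_pos: [0.435, -0.2433, 0.0008]
eef_rot: [0.001, 1.0, 0.0, -0.0]
ft_force: [0.2, -0.6, -0.2]
width: 0.0521
time: 7.58
ee_pos: [0.435, -0.2433, -0.0042]
eef_rot: [0.001, 1.0, 0.0, -0.0]
ft_force: [-0.7, -0.0, 0.3]
width: 0.0523
```

View pics/s5.png

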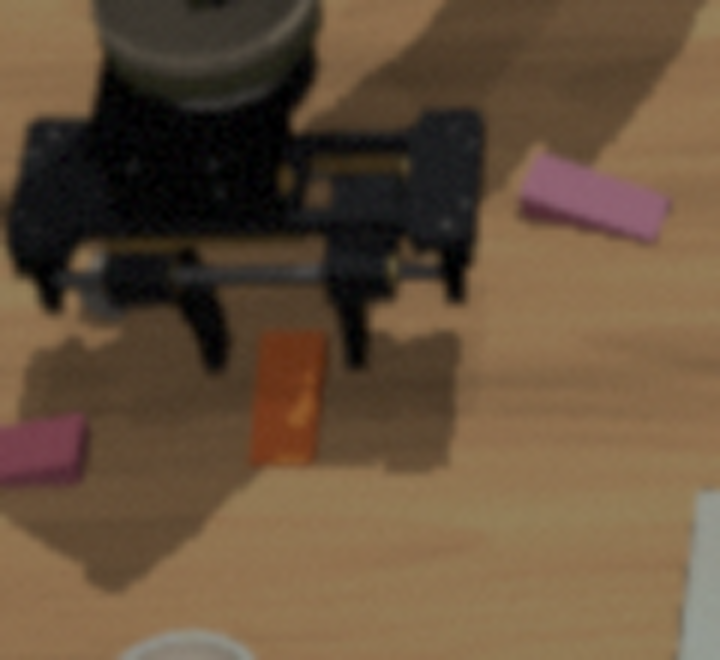

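```bash
python3 -m jog '[[0,0,0.3,0,0,0,0.2],[0,0,0.2,0,0,0,0.2]]'; python3 -m jog '[[0,0,0.1,0,0,0,0.2],[0,0,0.1,0,0,0,0.2]]';  python3 -m jog '[[0,0,0.1,0,0,0,0.2],[0,0,0.1,0,0,0,0.2]]'
python3 - <<'E'
from h import *
c=r.camera("scene"); save(c,"s6.png",(130,150,250,260),6)
for x in(.4255,.4445):print((proj(c,[x,-.243,0])-[130,150])*6)
c=r.camera("wrist"); save(c,"w6.png")
E
```

```text
time: 7.88
ee_pos: [0.435, -0.2433, -0.0092]
eef_rot: [0.001, 1.0, 0.0, -0.0]
ft_force: [0.5, -0.6, -1.1]
width: 0.052
time: 8.12
ee_pos: [0.4351, -0.2433, -0.011]
eef_rot: [0.001, 1.0, 0.0, 0.0]
ft_force: [-0.6, 0.2, -0.2]
width: 0.0523
time: 8.38
ee_pos: [0.4351, -0.2433, -0.013]
eef_rot: [0.001, 1.0, 0.0, 0.0]
ft_force: [-1.2, -1.4, -0.0]
width: 0.0523
[294.31017493 362.9029683 ]
[290.20512578 395.87971485]
```

View pics/s6.png

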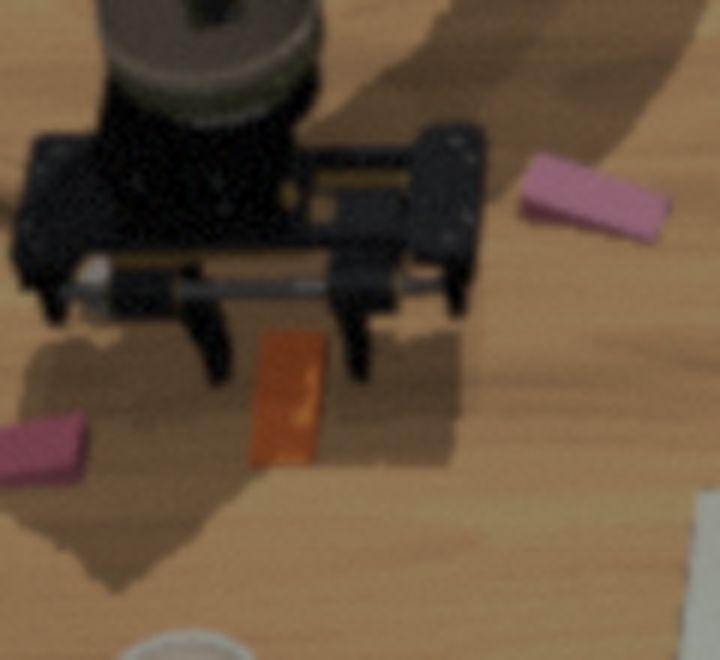

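View pics/w6.png

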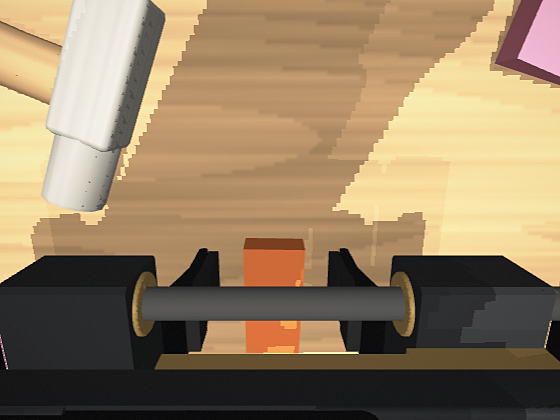

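```bash
python3 -m jog '[[0,0,0.2,0,0,0,0.2],[0,0,0.1,0,0,0,0.2],[0,0,0.1,0,0,0,0.2]]'; python3 -m jog '[[0,0,0,0,0,0,-0.6],[0,0,0,0,0,0,-0.6],[0,0,0,0,0,0,-0.6],[0,0,0,0,0,0,-0.6],[0,0,0,0,0,0,-0.6]]' 15
```

```text
time: 8.85
ee_pos: [0.4351, -0.2433, -0.0171]
eef_rot: [0.001, 1.0, 0.0, -0.0]
ft_force: [-0.1, 0.2, -0.6]
width: 0.0522
time: 9.48
ee_pos: [0.4351, -0.2433, -0.0169]
eef_rot: [0.001, 1.0, 0.0, 0.0]
ft_force: [-0.5, -0.2, 1.1]
width: 0.0278
```

```bash
python3 -m jog '[[0,0,-1,0,0,0,-0.6],[0,0,-2,0,0,0,-0.6],[0,0,-4,0,0,0,-0.6],[0,0,-4,0,0,0,-0.6],[0.5,4,-4,0,0,0,-0.6],[0.5,4,-4,0,0,0.03,-0.6],[0.5,4,-2.5,0,0,0.03,-0.6],[0.5,4,0,0,0,0,-0.6],[0.5,4,0,0,0,0,-0.6],[0.5,4,0,0,0,0,-0.6],[0,0,0,0,0,0,-0.6],[0,0,0,0,0,0,-0.6]]'
python3 - <<'E'
from h import *
s=r.read_state();print(s["ee_pos"],R.from_quat(s["eef_rot"]).as_matrix().round(4))
c=r.camera("wrist"); save(c,"w7.png")
E
```

```text
time: 10.98
ee_pos: [0.4139, -0.0033, 0.1984]
eef_rot: [0.031, 1.0, -0.0, 0.0]
ft_force: [0.8, -1.4, 0.2]
width: 0.028
[ 0.41394859 -0.00328521  0.19840911] [[-9.981e-01  6.240e-02  5.000e-04]
 [ 6.240e-02  9.981e-01 -1.000e-04]
 [-5.000e-04 -1.000e-04 -1.000e+00]]
```

View pics/w7.png

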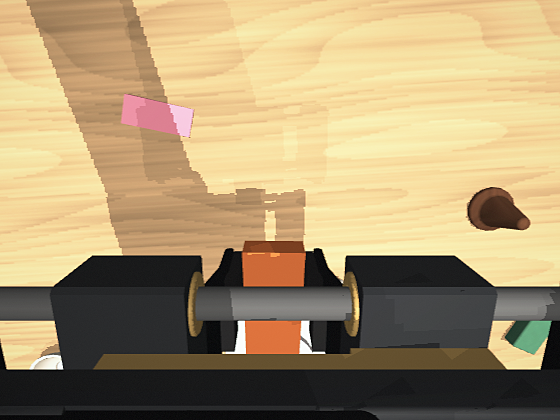

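```bash
python3 - <<'E'
from h import *
c=r.camera("wrist")
for y in(-.065,0,.065): print(proj(c,[.52,y,.012]))
s=r.camera("scene"); save(s,"s7.png",(210,210,330,310),6.5)
t=r.camera("top"); save(t,"t7.png",(240,130,330,220),7)
E
```

```text
[224.01759319 284.41666545]
[282.33851515 281.13658863]
[340.98865574 277.83799593]
```

View pics/s7.png

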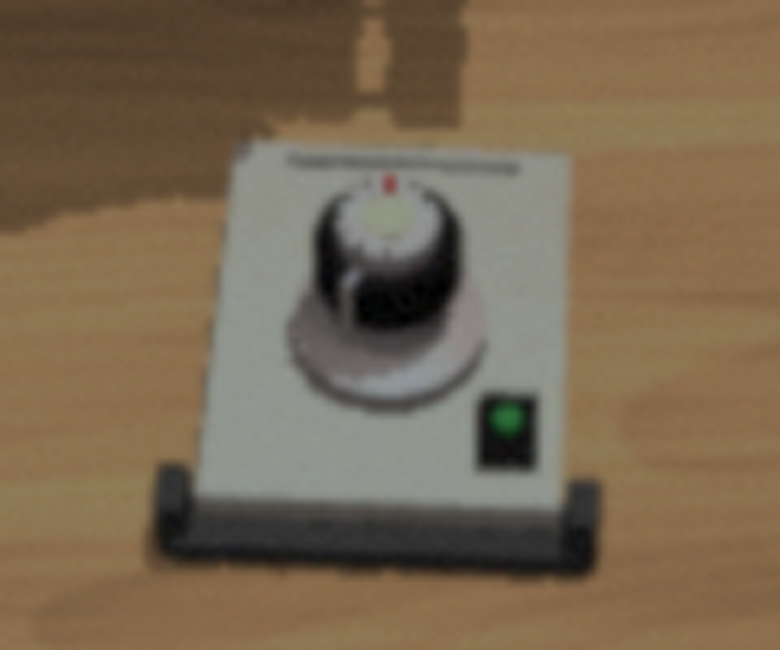

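View pics/t7.png

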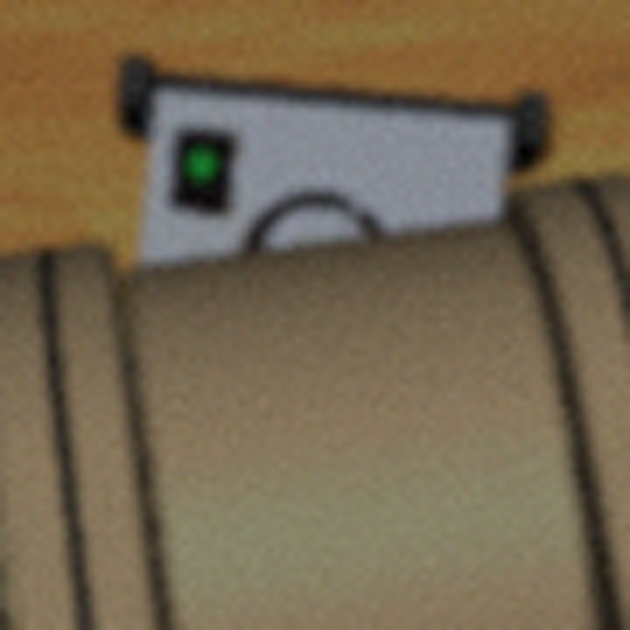

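```bash
cat > fit.py <<'E'
from h import *
from scipy.optimize import least_squares
def base_T(x,y,yaw,sag): return np.array([x,y,.0145]),R.from_euler("ZY",[yaw,-sag])
E
python3 - <<'E'
from fit import *
t=r.camera("top");s=r.camera("scene")
A=lambda x,y:(140+x/2.5-.3,120+y/2.5-.3)
B=lambda x,y:(210+x/6.5-.4,210+y/6.5-.4)
obs=[(t,A(291,219.5),(-.17,.065,.006)),(t,A(419,229.5),(-.17,-.065,.006)),(t,A(305,56.5),(0,.065,.012)),(t,A(434,66),(0,-.065,.012)),
(s,B(233,148),(-.1688,-.065,.0096)),(s,B(572,153),(-.1688,.065,.0096)),(s,B(194,500),(0,-.065,.012)),(s,B(567,512),(0,.065,.012))]
def res(p,oo,sag=-.055):
    o=np.array([p[0],p[1],.0145]);Q=R.from_euler("ZY",[p[2],sag])
    return np.concatenate([proj(c,o+Q.apply(l))-uv for c,uv,l in oo])
for sag in(-.055,.055):
  for oo in(obs,obs[:4],obs[4:]):
    q=least_squares(res,[.69,-.01,-.06],args=(oo,sag));print(sag,q.x,q.cost)
    o=np.array([q.x[0],q.x[1],.0145]);Q=R.from_euler("ZY",[q.x[2],sag])
    print("lip",o+Q.apply([-.17,0,0]),"collar",o+Q.apply([-.075,0,.058]),res(q.x,oo,sag).round(1))
E
```

```text
-0.055 [ 0.6895589  -0.01140922 -0.06685689] 3.1886993764561824
lip [ 5.20195178e-01 -6.91834732e-05  5.15471325e-03] collar [ 0.61165834 -0.00619325  0.06828938] [-0.4  0.5 -0.4  0.6 -0.2  0.1 -1.4  0.4 -0.1  0.1 -0.9  0.7 -0.1  0.6
 -1.1  0.5]
-0.055 [ 0.69060303 -0.01320216 -0.06949718] 0.5205331225418721
lip [ 0.52126984 -0.001415    0.00515471] collar [ 0.61271652 -0.00778054  0.06828938] [ 0.1 -0.   0.2  0.3  0.5 -0.4 -0.8  0.1]
-0.055 [ 0.68830436 -0.00988799 -0.06516828] 0.5110328742219142
lip [0.51892173 0.00116604 0.00515471] collar [ 0.61039511 -0.00480358  0.06828938] [ 0.4 -0.3 -0.5  0.3  0.5  0.2 -0.4 -0.1]
0.055 [ 0.69011134 -0.01138888 -0.06784326] 19.448470091692354
lip [5.20758892e-01 1.18203836e-04 2.38452868e-02] collar [ 0.61857808 -0.00652837  0.07653522] [-0.9 -1.5  0.2 -1.2 -0.2 -0.6 -1.4 -0.3 -0.5 -4.  -0.7 -3.3 -0.2  1.3
 -1.   1.2]
0.055 [ 0.68772485 -0.01301216 -0.06929155] 1.1451794915045728
lip [ 0.51838924 -0.00125982  0.02384529] collar [ 0.6161987  -0.00804806  0.07653522] [-0.4 -0.6  0.7 -0.2  0.4  0.2 -0.8  0.6]
0.055 [ 0.69302335 -0.01000297 -0.06752151] 13.2429384599406
lip [0.52366721 0.00144963 0.02384529] collar [ 0.62148853 -0.00516547  0.07653522] [ 0.  -3.1 -0.1 -2.4  0.4  2.4 -0.4  2.3]
```

```bash
python3 -m jog '[[-3,0,0,0,0,0,-0.6],[-2.5,0,0,0,0,0,-0.6],[0,0,0,0,0,0,-0.6],[0,0,0,0,0,0,-0.6]]'
python3 - <<'E'
from h import *
s=r.read_state();print(s["ee_pos"])
c=r.camera("wrist"); save(c,"w8.png",(180,150,390,300),3.7)
E
```

```text
time: 11.78
ee_pos: [0.4682, -0.0061, 0.1978]
eef_rot: [0.031, 1.0, -0.0, -0.0]
ft_force: [0.3, -0.1, -0.1]
width: 0.0275
[ 0.46821783 -0.00608078  0.19779411]
```

View pics/w8.png

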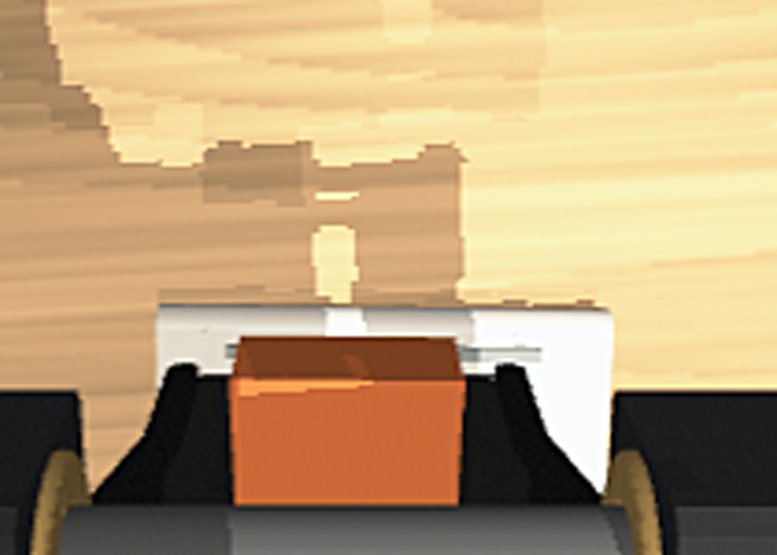

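```bash
python3 - <<'E'
from h import *
c=r.camera("wrist")
B=lambda x,y:(180+x/3.7-.4,150+y/3.7-.4)
a=onz(c,*B(158,304),.011);b=onz(c,*B(613,307),.011)
print(a,b,(a+b)/2,np.linalg.norm(a-b),np.arctan2(-(b-a)[0],(b-a)[1]))
# wedge held: butt top edge
st=r.read_state();M=R.from_quat(st["eef_rot"]).as_matrix()
z=st["ee_pos"][2]+.017+.0155
a=onz(c,*B(231,379),z);b=onz(c,*B(464,379),z);print(a,b,np.linalg.norm(a-b),M.T@((a+b)/2-st["ee_pos"]),np.arctan2(-(b-a)[0],(b-a)[1]))
E
```

```text
[ 0.51280412 -0.06325115  0.011     ] [0.52165316 0.06799901 0.011     ] [0.51722864 0.00237393 0.011     ] 0.13154812852854278 -0.06731929223397741
[ 0.45242135 -0.01871915  0.23055155] [0.45410396 0.00914053 0.23055155] 0.027910439584322884 [ 0.01503001  0.00021367 -0.03249781] -0.06032279119761559
```

```bash
python3 -m jog '[[2,1.1,0,0,0,0.005,-0.6],[0,0,4,0,0,0,-0.6],[0,0,5,0,0,0,-0.6],[0,0,5,0,0,0,-0.6],[0,0,4,0,0,0,-0.6],[0,0,2,0,0,0,-0.6],[0,0,1.0,0,0,0,-0.6],[0,0,0.3,0,0,0,-0.6],[0,0,0,0,0,0,-0.6]]'
python3 - <<'E'
from h import *
s=r.read_state();print(s["ee_pos"])
c=r.camera("wrist"); save(c,"w9.png",(150,150,430,360),2.8)
E
```

```text
time: 13.0
ee_pos: [0.45, 0.0065, -0.0143]
eef_rot: [0.033, 0.999, 0.0, 0.001]
ft_force: [0.5, 0.4, -0.7]
width: 0.0279
[ 0.45000508  0.00652062 -0.01429155]
```

View pics/w9.png

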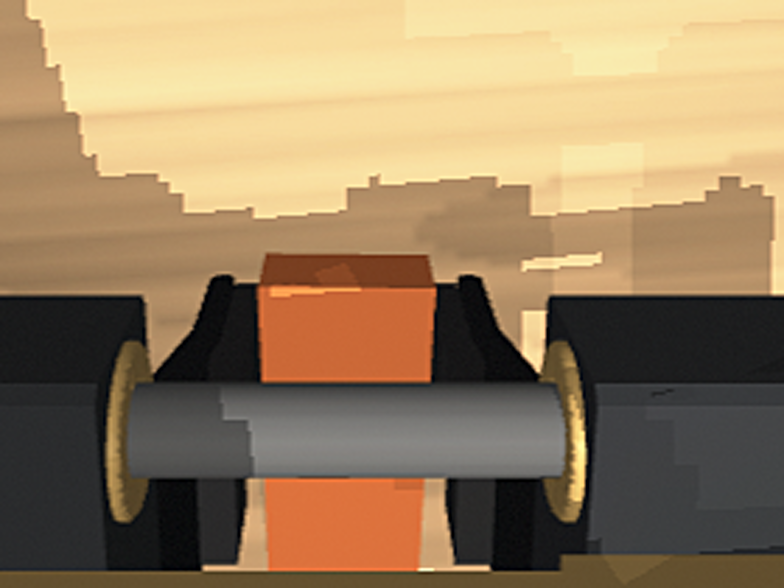

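```bash
python3 -m jog '[[0,0,0.2,0,0,0,-0.6],[0,0,0.1,0,0,0,-0.6],[0,0,0,0,0,0,-0.6]]'; python3 -m jog '[[-1,0,0,0,0,0,-0.6],[-0.6,0,0,0,0,0,-0.6],[-0.6,0,0,0,0,0,-0.6],[-0.5,0,0,0,0,0,-0.6],[0,0,0,0,0,0,-0.6]]'
python3 - <<'E'
from h import *
c=r.camera("scene"); save(c,"s10.png",(210,190,330,290),6.5)
E
```

```text
time: 13.42
ee_pos: [0.45, 0.0065, -0.0173]
eef_rot: [0.033, 0.999, 0.0, 0.0]
ft_force: [-2.7, -0.1, 9.1]
width: 0.0279
time: 14.05
ee_pos: [0.4772, 0.0047, -0.0174]
eef_rot: [0.033, 0.999, 0.0, 0.0]
ft_force: [0.2, 0.8, 5.6]
width: 0.028
```

View pics/s10.png

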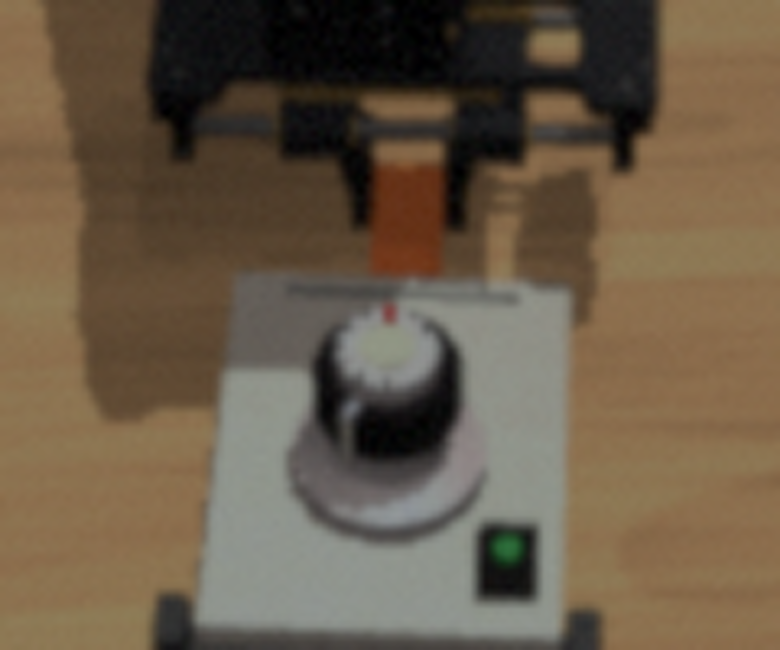

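```bash
python3 -m jog '[[0,0,0,0,0,0,0.1],[0,0,0,0,0,0,0.1],[0,0,0,0,0,0,0.1],[0,0,-2,0,0,0,0.1],[0,0,-3,0,0,0,-1],[2,0,0,0,0,0,-1],[2,0,0,0,0,0,-1],[0,0,0,0,0,0,-1],[0,0,0,0,0,0,-1],[0,0,2,0,0,0,-1],[0,0,2,0,0,0,-1],[0,0,0.8,0,0,0,-1],[0,0,0,0,0,0,-1]]' 20
python3 - <<'E'
from h import *
c=r.camera("scene"); save(c,"s11.png",(210,190,330,290),6.5)
c=r.camera("wrist"); save(c,"w11.png",(150,150,430,360),2.8)
E
```

```text
time: 15.72
ee_pos: [0.4367, 0.007, -0.0162]
eef_rot: [0.033, 0.999, -0.0, -0.0]
ft_force: [1.0, -0.1, 1.2]
width: 0.0006
```

View pics/s11.png

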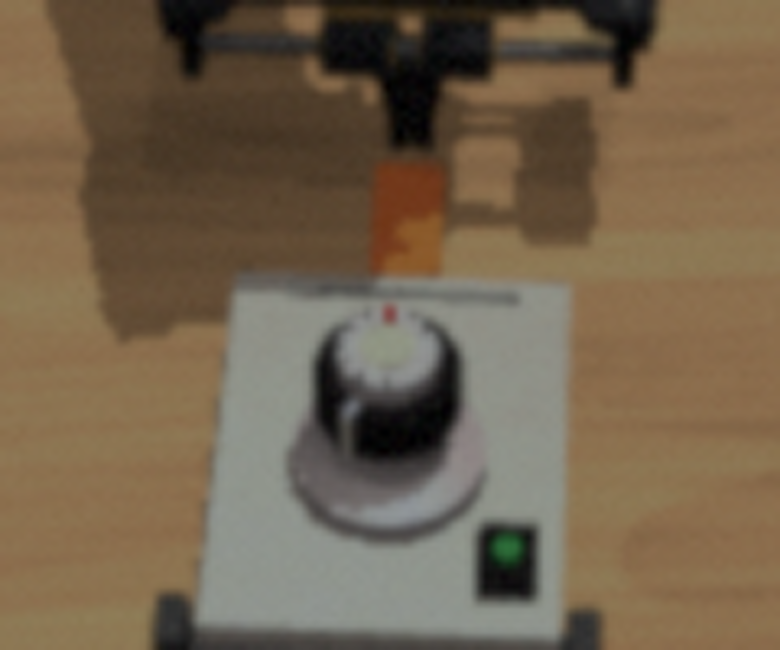

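View pics/w11.png

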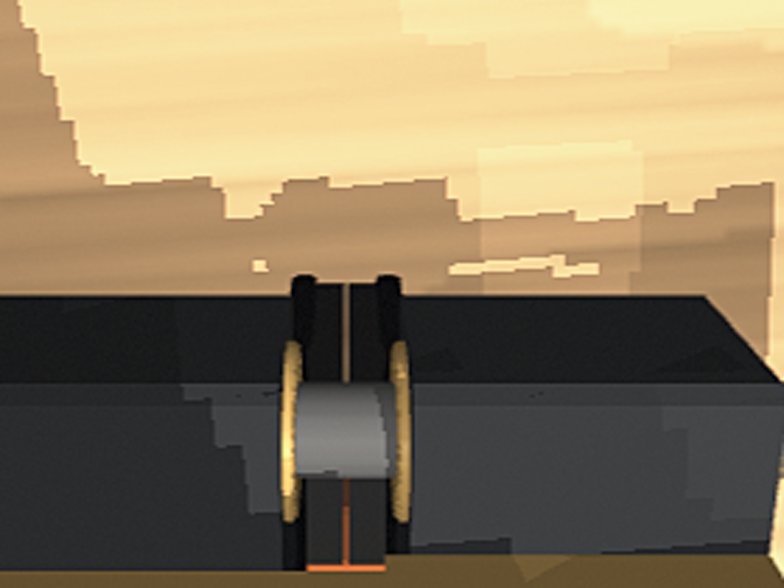

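```bash
python3 -m jog '[[-1,0,0,0,0,0,-1],[-0.6,0,0,0,0,0,-1],[-0.5,0,0,0,0,0,-1],[-0.5,0,0,0,0,0,-1]]'; python3 -m jog '[[-0.5,0,0,0,0,0,-1],[-0.5,0,0,0,0,0,-1]]';python3 -m jog '[[-0.5,0,0,0,0,0,-1],[-0.5,0,0,0,0,0,-1]]';python3 -m jog '[[-0.5,0,0,0,0,0,-1],[-0.5,0,0,0,0,0,-1]]'
python3 - <<'E'
from h import *
c=r.camera("scene"); save(c,"s12.png",(210,190,330,290),6.5)
E
```

```text
time: 16.32
ee_pos: [0.4628, 0.0055, -0.016]
eef_rot: [0.033, 0.999, 0.0, -0.0]
ft_force: [0.1, -0.6, -0.7]
width: 0.0002
time: 16.58
ee_pos: [0.4705, 0.0049, -0.0165]
eef_rot: [0.033, 0.999, 0.0, -0.002]
ft_force: [-8.8, 1.8, 5.3]
width: 0.0007
time: 16.82
ee_pos: [0.4803, 0.0042, -0.0166]
eef_rot: [0.033, 0.999, 0.0, -0.002]
ft_force: [-8.9, 0.1, 5.6]
width: 0.0003
time: 17.08
ee_pos: [0.4904, 0.0035, -0.0166]
eef_rot: [0.033, 0.999, 0.0, -0.002]
ft_force: [-8.5, 1.1, 5.7]
width: 0.0004
```

View pics/s12.png

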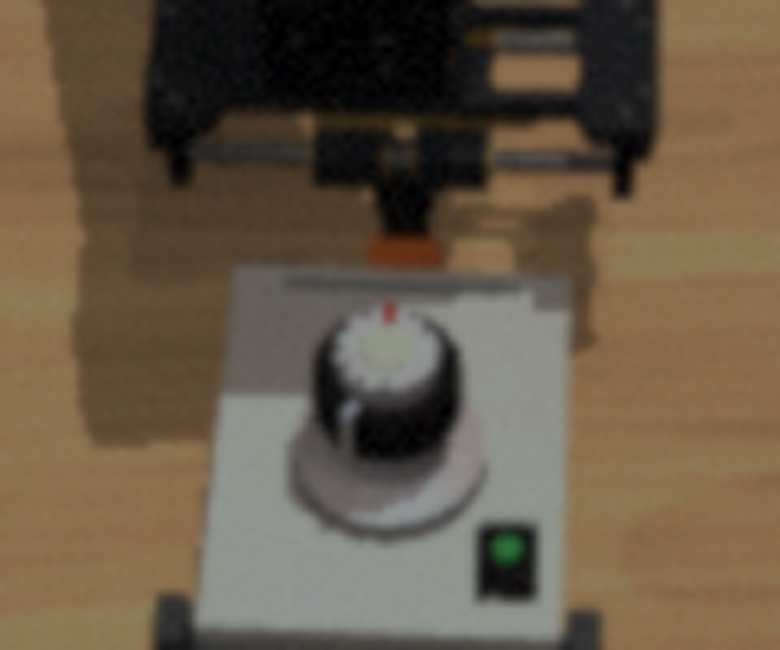

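```bash
python3 -m jog '[[-0.5,0,0,0,0,0,-1],[-0.3,0,0,0,0,0,-1]]'; python3 -m jog '[[-0.2,0,0,0,0,0,-1],[-0.2,0,0,0,0,0,-1]]'; python3 -m jog '[[-0.2,0,0,0,0,0,-1]]'
python3 - <<'E'
from h import *
c=r.camera("scene"); save(c,"s13.png",(210,190,330,290),6.5)
E
```

```text
time: 17.38
ee_pos: [0.4986, 0.003, -0.0167]
eef_rot: [0.033, 0.999, -0.0, -0.002]
ft_force: [-7.1, 0.4, 4.6]
width: -0.0
time: 17.62
ee_pos: [0.5024, 0.0027, -0.0167]
eef_rot: [0.033, 0.999, -0.0, -0.002]
ft_force: [-7.0, 1.8, 2.7]
width: 0.0005
time: 17.75
ee_pos: [0.5045, 0.0026, -0.0167]
eef_rot: [0.033, 0.999, -0.0, -0.002]
ft_force: [-6.4, 0.9, 3.5]
width: 0.0006
```

View pics/s13.png

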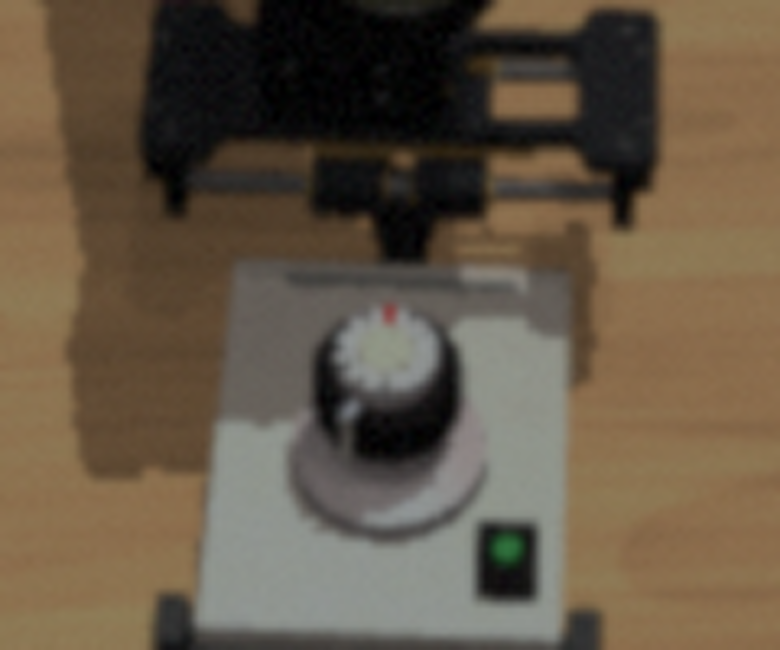

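```bash
for i in 1 2 3 4; do python3 -m jog '[[-0.1,0,0,0,0,0,-1]]' | egrep 'ee_pos|ft_'; done
```

```text
ee_pos: [0.5054, 0.0025, -0.0167]
ft_force: [-6.9, -0.2, 2.4]
ee_pos: [0.5064, 0.0025, -0.0167]
ft_force: [-6.8, 1.0, 2.7]
ee_pos: [0.5074, 0.0024, -0.0167]
ft_force: [-6.9, -0.7, 3.2]
ee_pos: [0.508, 0.0023, -0.0167]
ft_force: [-10.6, 1.1, 7.0]
```

```bash
for i in 1 2; do python3 -m jog '[[-0.05,0,0,0,0,0,-1]]' | egrep 'ee_pos|ft_'; done
```

```text
ee_pos: [0.508, 0.0024, -0.0168]
ft_force: [-12.3, 0.7, 7.4]
ee_pos: [0.508, 0.0024, -0.0168]
ft_force: [-14.3, 1.2, 9.9]
```

```bash
python3 -m jog '[[0.5,0,0,0,0,0,-1],[2.5,0,0,0,0,0,-1],[3,0,-2,0,0,0,-1],[2,0,-5,0,0,0,0],[0,0,-6,0,0,0,1],[0,0,-6,0,0,0,1],[0,0,-6,0,0,0,1],[-3,0,-1,0,0,0,1],[-2.5,0,0,0,0,0,1],[0,0,0,0,0,0,1]]'
python3 - <<'E'
from h import *
c=r.camera("scene"); save(c,"s14.png",(210,190,330,290),6.5)
c=r.camera("wrist"); save(c,"w14.png",(150,150,430,360),2.8)
print(r.read_state()["ee_pos"],r.read_state()["joint_positions"].round(2))
E
```

```text
time: 19.8
ee_pos: [0.4874, 0.0037, 0.2438]
eef_rot: [0.034, 0.999, -0.0, 0.0]
ft_force: [0.6, -0.4, 0.1]
width: 0.0624
[0.48606449 0.00373787 0.24372394] [-0.51 -0.01  0.41  1.77  0.01  1.39  1.4 ]
```

View pics/s14.png

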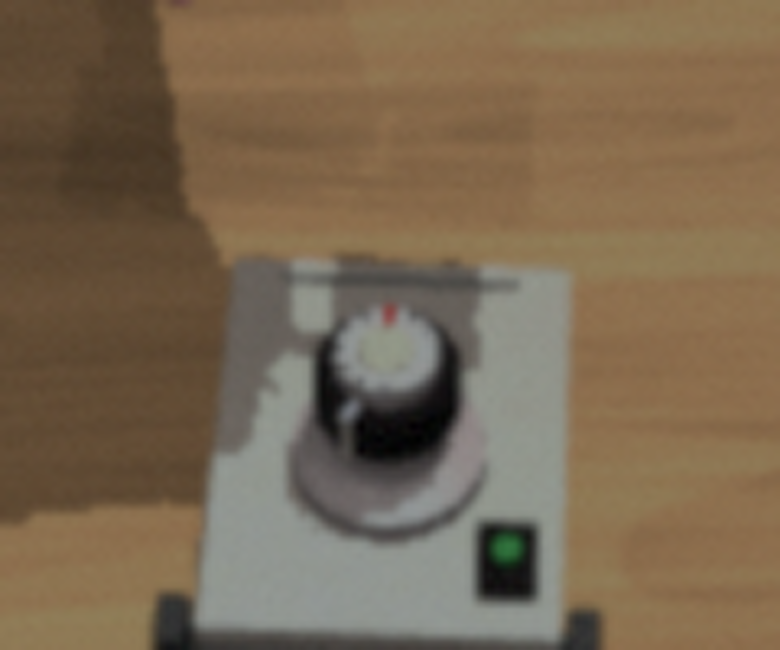

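View pics/w14.png

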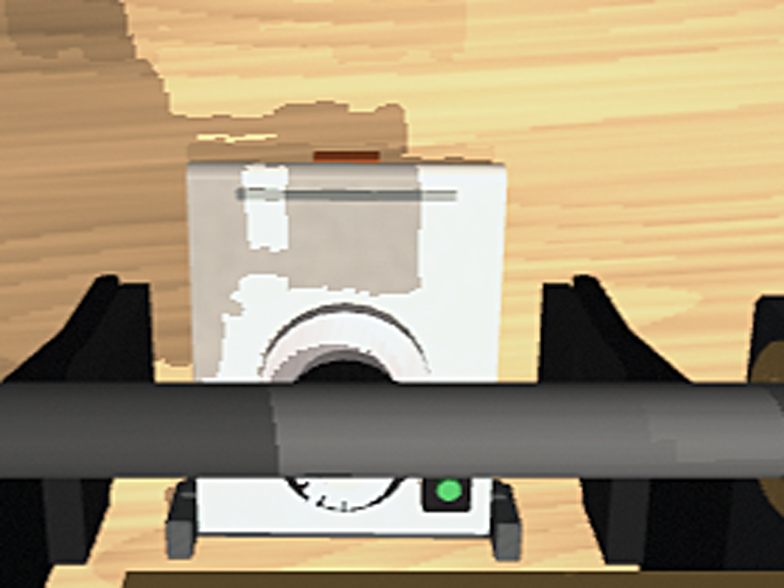

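```bash
python3 - <<'E'
from h import *
c=r.camera("wrist")
B=lambda x,y:(150+x/2.8-.4,150+y/2.8-.4)
print("butt bottom L,R",onz(c,*B(314,151),0),onz(c,*B(379,151),0))
for z in(.0205,):
    a=onz(c,*B(187,164),z);b=onz(c,*B(506,164),z);print("lip",(a+b)/2,np.linalg.norm(a-b))
print("collar axis via cap? ring center", proj(c,[.6126,-.0049,.0845]))
s=r.camera("scene")
for p in ([.5178,.0015,0.0265],[.6126,-.0049,.0845],[.6126,-.0049,.0945]): print((proj(s,p)-[210,190])*6.5)
save(c,"w14z.png",(180,190,340,220),4.9)
E
```

```text
butt bottom L,R [ 0.515959   -0.01220403  0.        ] [0.51779154 0.01575761 0.        ]
lip [0.51734511 0.00174721 0.0205    ] 0.13138639701646498
collar axis via cap? ring center [272.92366981 311.17339946]
[399.80270492 255.50293112]
[385.49368209 365.01748328]
[385.04966827 348.22792712]
```

View pics/w14z.png

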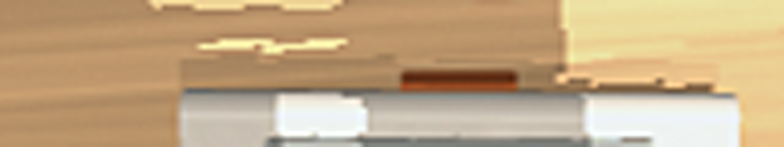

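```bash
python3 - <<'E'
from h import *
s=r.camera("scene")
save(s,"s15.png",(250,225,290,265),15)
for N in(4,5,6):
    a=np.radians(176.15+30*N)
    for z,rr in((.0845,.024),(.0845,.027),(.0605,.027)): print(N,z,(proj(s,[.6126+rr*np.cos(a),-.0049+rr*np.sin(a),z])-[250,225])*15)
E
```

```text
4 0.0845 [150.12875921 376.82287597]
4 0.0845 [132.57369843 384.30885199]
4 0.0605 [137.40520694 474.88472062]
5 0.0845 [204.25867131 425.37775247]
5 0.0845 [193.45609137 439.0521191 ]
5 0.0605 [197.37528836 529.28774914]
6 0.0845 [281.94055698 444.94455204]
6 0.0845 [280.96872078 461.13239786]
6 0.0605 [283.54364364 551.22862212]
```

View pics/s15.png

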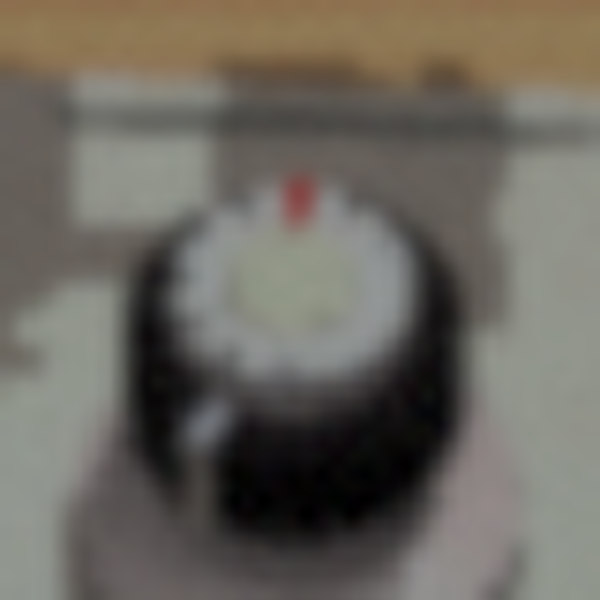

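```bash
python3 -m jog '[[-3,0,0,0,0,0,1],[-4,0,0,0,0,0,1],[-4,0,1,0,0,0,1],[-1.7,0,4,0,0,0,1],[0,0,4,0,0,0,1],[0,0,3,0,0,0,1],[0,0,0,0,0,0,1],[0,0,0,0,0,0,1]]'
python3 - <<'E'
from h import *
st=r.read_state();print(st["ee_pos"],st["joint_positions"].round(2))
c=r.camera("scene"); save(c,"s16.png",(200,170,340,280),5.5)
c=r.camera("wrist"); save(c,"w16.png",(100,150,450,400),2.2)
E
```

```text
time: 21.05
ee_pos: [0.6138, -0.0046, 0.1257]
eef_rot: [0.033, 0.999, 0.0, 0.001]
ft_force: [0.7, -0.5, 0.9]
width: 0.0868
[ 0.61378548 -0.00456847  0.12569214] [-0.42  0.37  0.44  1.61 -0.17  1.19  1.57]
```

View pics/s16.png

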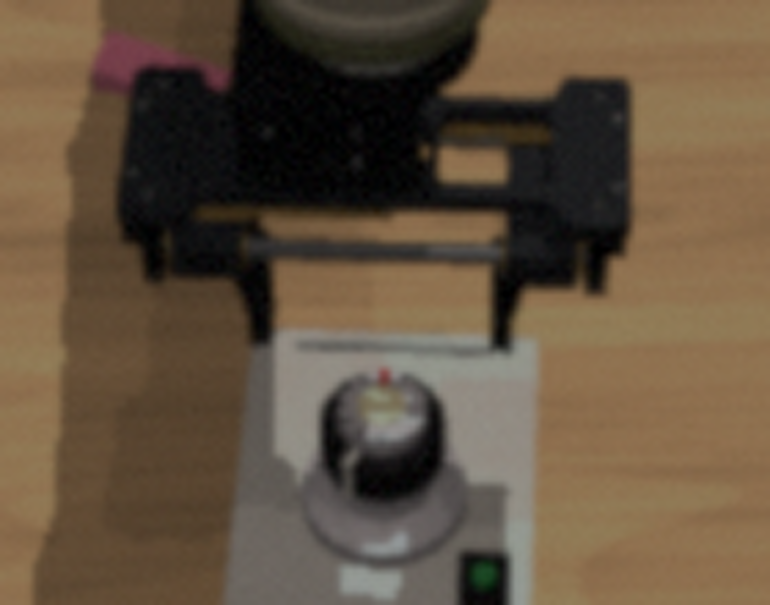

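View pics/w16.png

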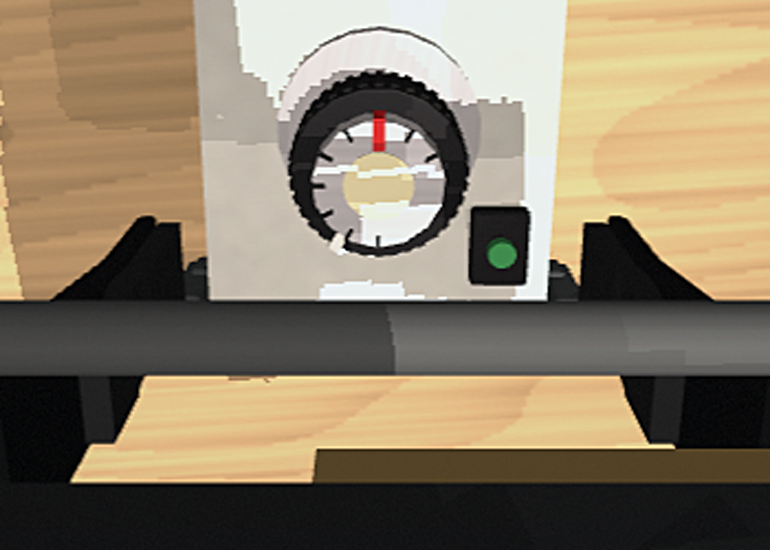

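```bash
python3 - <<'E'
from h import *
c=r.camera("wrist")
B=lambda x,y:(100+x/2.2-.4,150+y/2.2-.4)
print(onz(c,*B(378.5,180),.0945))
print(onz(c,*B(312,180),.0945),onz(c,*B(445,180),.0945),onz(c,*B(378.5,111),.0945),onz(c,*B(378.5,249),.0945))
print(onz(c,*B(378.5,163),.0845), (onz(c,*B(288.5,172),.0845)+onz(c,*B(469,172),.0845))/2)
E
```

```text
[ 0.6106155  -0.00515475  0.0945    ]
[ 0.60939035 -0.02388141  0.0945    ] [0.61184059 0.01357075 0.0945    ] [ 0.59065209 -0.00382463  0.0945    ] [ 0.63157255 -0.00655108  0.0945    ]
[ 0.60868729 -0.00506876  0.0845    ] [ 0.61145876 -0.00518075  0.0845    ]
```

```bash
python3 -m jog '[[0.2,0,2,0,0,0,1],[0,0,3,0,0,0,1],[0,0,2.4,0,0,0,1],[0,0,1.5,0,0,0,1],[0,0,0.5,0,0,0,1],[0,0,0,0,0,0,1]]' 25
python3 - <<'E'
from h import *
c=r.camera("scene"); save(c,"s17.png",(200,170,340,280),5.5)
c=r.camera("wrist"); save(c,"w17.png",(100,150,450,400),2.2)
E
```

```text
time: 21.95
ee_pos: [0.6116, -0.0045, 0.0306]
eef_rot: [0.033, 0.999, 0.0, 0.0]
ft_force: [-1.1, -0.5, 0.2]
width: 0.087
```

View pics/s17.png

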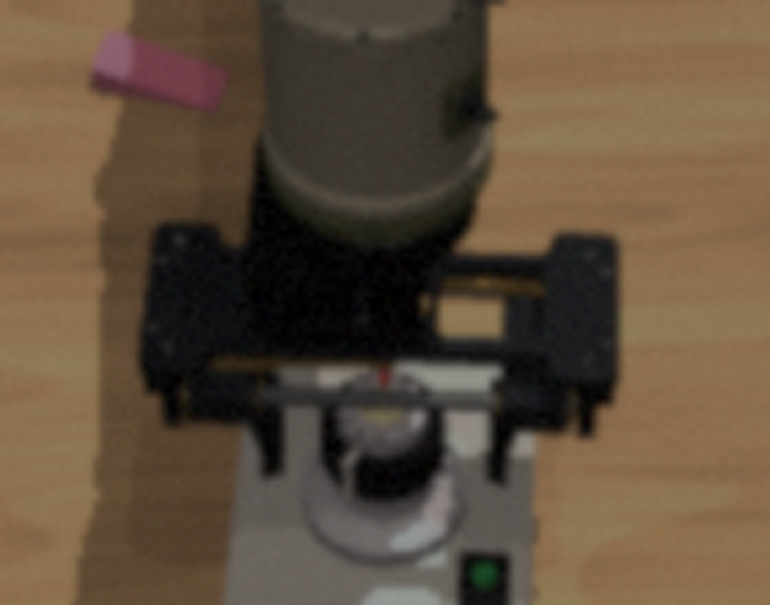

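View pics/w17.png

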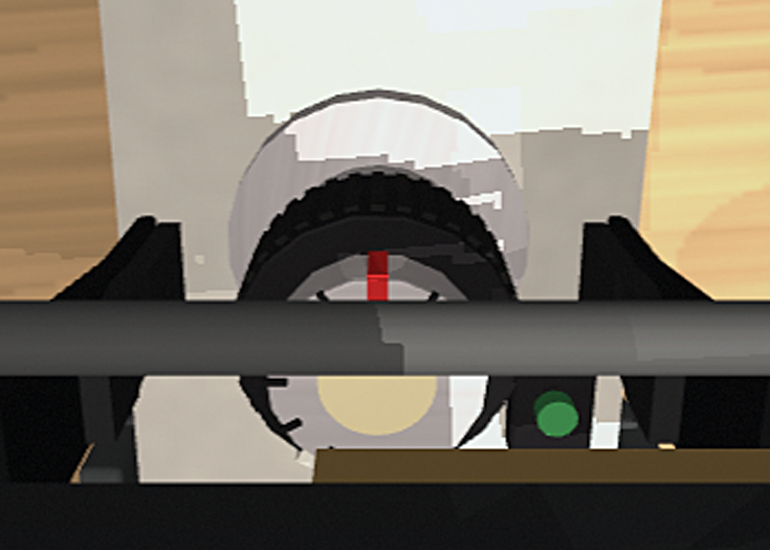

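```bash
python3 -m jog '[[0,0,0,0,0,0,0],[0,0,0,0,0,0,0],[0,0,0,0,0,0,0],[0,0,0,0,0,0,0],[0,0,0,0,0,0,0]]' 30
```

```text
time: 22.68
ee_pos: [0.6111, -0.0053, 0.0301]
eef_rot: [0.034, 0.999, -0.0, -0.0]
ft_force: [-0.0, -2.9, -0.0]
width: 0.0515
```

```bash
python3 -m jog '[[0,0,0,0,0,0,-0.2],[0,0,0,0,0,0,-0.2],[0,0,0,0,0,0,-0.2]]' 35
```

```text
time: 23.05
ee_pos: [0.6111, -0.0052, 0.03]
eef_rot: [0.034, 0.999, -0.0, -0.0]
ft_force: [-0.8, -3.8, 0.4]
width: 0.0514
```

```bash
python3 -m jog '[[0,0,0,0,0,0.13,-0.2],[0,0,0,0,0,0.13,-0.2],[0,0,0,0,0,0.13,-0.2],[0,0,0,0,0,0.13,-0.2],[0,0,0,0,0,0,-0.2]]' 35
python3 - <<'E'
from h import *
st=r.read_state();print(st["torque"],st["joint_positions"].round(2))
c=r.camera("wrist"); save(c,"w18.png",(100,150,450,400),2.2)
c=r.camera("scene"); save(c,"s18.png",(200,170,340,280),5.5)
E
```

```text
time: 23.68
ee_pos: [0.6115, -0.0039, 0.0301]
eef_rot: [0.289, 0.957, 0.0, 0.0]
ft_force: [1.0, -2.0, -1.1]
width: 0.0513
[-0.36836605 -0.3381544  -0.07154811] [-0.48  0.49  0.52  1.71 -0.28  1.02  1.13]
```

View pics/w18.png

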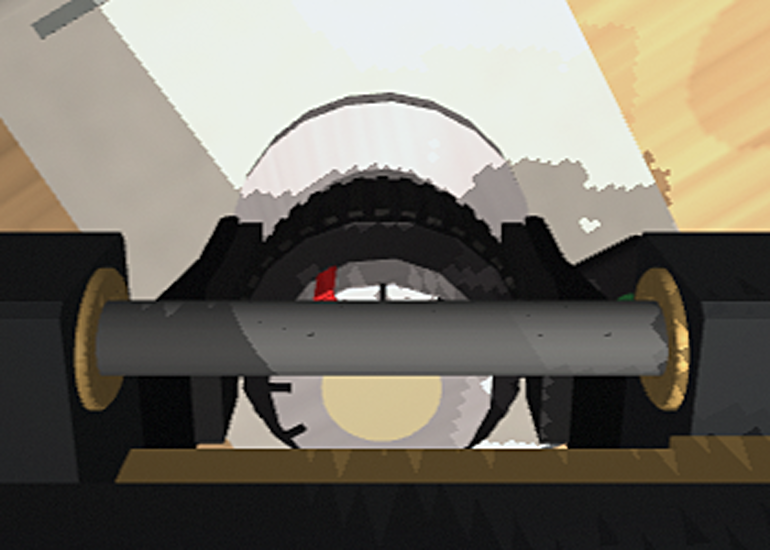

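View pics/s18.png

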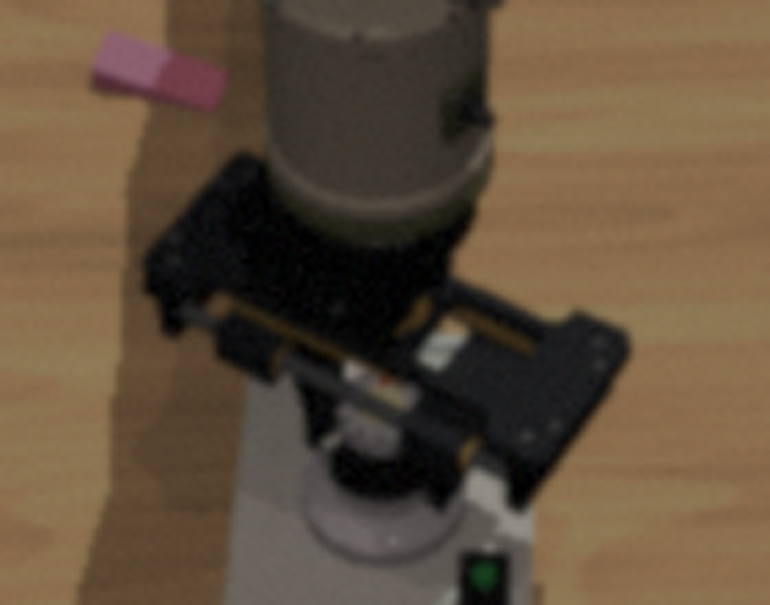

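```bash
python3 -m jog '[[0,0,0,0,0,0.15,-0.2],[0,0,0,0,0,0.15,-0.2],[0,0,0,0,0,0.15,-0.2],[0,0,0,0,0,0.15,-0.2],[0,0,0,0,0,0.15,-0.2],[0,0,0,0,0,0.15,-0.2],[0,0,0,0,0,0.15,-0.2],[0,0,0,0,0,0,-0.2]]' 35
python3 - <<'E'
from h import *
st=r.read_state();print(st["torque"],st["joint_positions"].round(2), np.degrees(R.from_quat(st["eef_rot"]).as_euler("zyx")))
c=r.camera("scene"); save(c,"s19.png",(230,210,310,270),9)
E
```

```text
time: 24.78
ee_pos: [0.614, -0.0025, 0.0302]
eef_rot: [0.729, 0.684, 0.002, 0.002]
ft_force: [14.2, 1.6, -10.4]
width: 0.0517
[ 0.31346896 -3.11663933  0.01756325] [-0.64  0.55  0.74  1.71 -0.42  1.04  0.18] [ -86.35277348    0.31975127 -179.94770855]
```

View pics/s19.png

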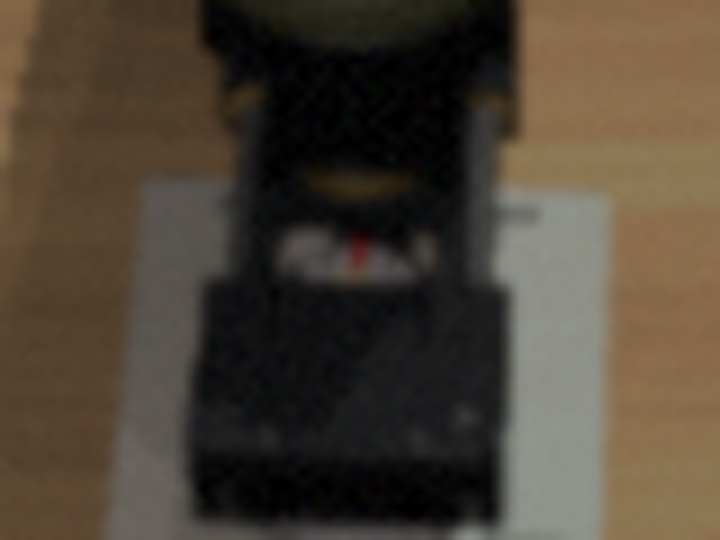

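```bash
python3 -m jog '[[0,0,0,0,0,0,0.8],[0,0,0,0,0,0,0.8],[0,0,0,0,0,0,0.8],[0,0,0,0,0,0,0.8]]' 35
python3 - <<'E'
from h import *
st=r.read_state();M=R.from_quat(st["eef_rot"]).as_matrix();print(M.round(3),st["ee_pos"],M.T@(np.array([.6113,-.0052,.030])-st["ee_pos"]))
c=r.camera("wrist"); save(c,"w20.png",(100,150,450,400),2.2)
c=r.camera("scene"); save(c,"s20.png",(230,210,310,270),9)
E
```

```text
time: 25.32
ee_pos: [0.6109, -0.0044, 0.03]
eef_rot: [0.73, 0.684, -0.0, -0.0]
ft_force: [0.5, -0.0, -0.4]
width: 0.0769
[[ 0.066  0.998 -0.   ]
 [ 0.998 -0.066  0.   ]
 [ 0.    -0.    -1.   ]] [ 0.610948   -0.00438055  0.02999043] [-7.94587328e-04  4.05005336e-04 -9.97004934e-06]
```

View pics/w20.png

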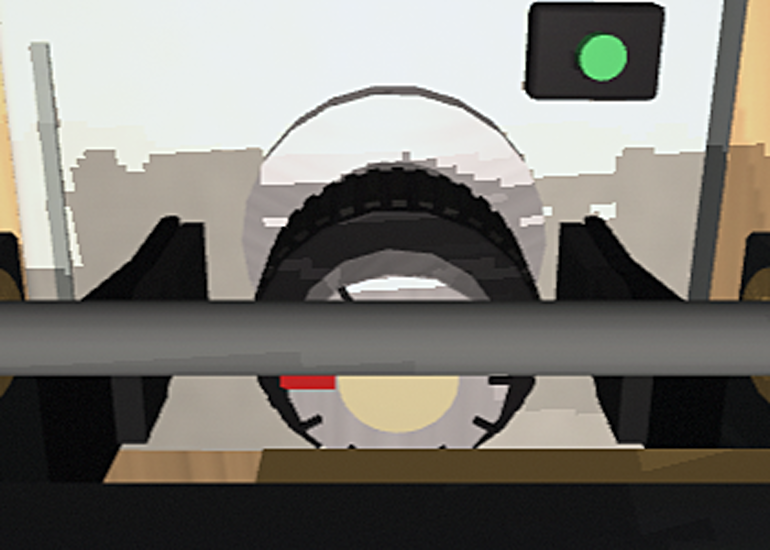

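View pics/s20.png

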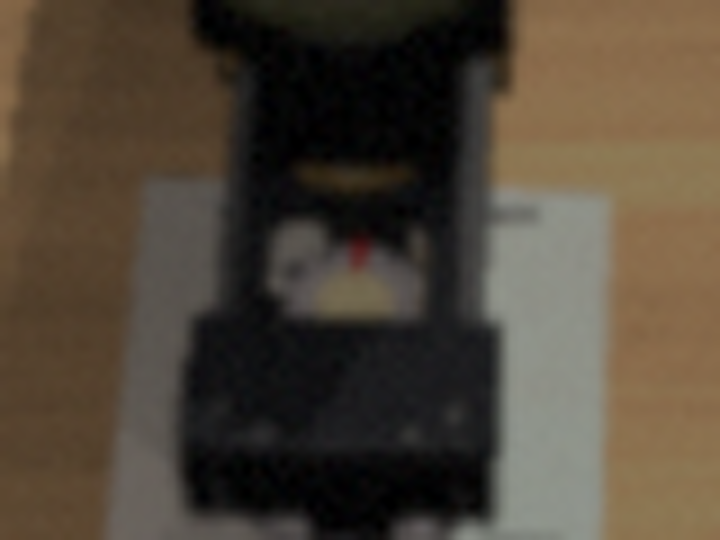

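```bash
python3 -m jog '[[-0.05,0.27,0,0,0,0,0.8],[0,0,0,0,0,0,0.2],[0,0,0,0,0,0,-0.2],[0,0,0,0,0,0,-0.2],[0,0,0,0,0,0,-0.2],[0,0,0,0,0,0,-0.2]]' 35
python3 - <<'E'
from h import *
st=r.read_state();print(st["torque"],st["ft_force"],st["width"])
s=r.camera("scene"); save(s,"s21.png",(230,210,310,270),9)
for N in(1,2,3):
    a=np.radians(176.15+30*N)
    for z,rr in((.0845,.024),(.0845,.027)): print(N,z,(proj(s,[.6135+rr*np.cos(a),-.0049+rr*np.sin(a),z])-[230,210])*9)
E
```

```text
time: 26.18
ee_pos: [0.6138, -0.0051, 0.03]
eef_rot: [0.73, 0.683, 0.0, 0.0]
ft_force: [0.2, -0.2, -1.0]
width: 0.0514
[-0.04108414 -0.04326723  0.01366469] [ 0.18537817 -0.20714134 -0.97175436] 0.05144387343951426
1 0.0845 [311.51337768 262.17467585]
1 0.0845 [306.29228715 254.02218525]
2 0.0845 [275.69631313 288.39175041]
2 0.0845 [266.00595512 283.44892366]
3 0.0845 [260.40673846 325.57292139]
3 0.0845 [248.73558692 325.23922804]
```

View pics/s21.png

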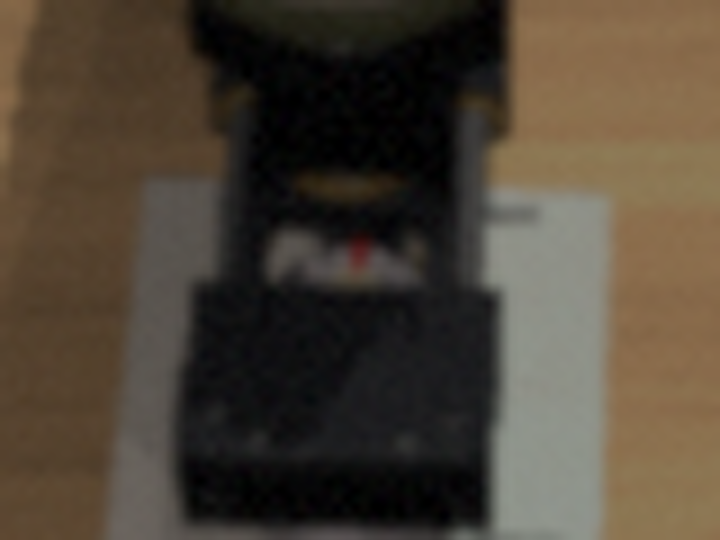

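```bash
python3 -m jog '[[0,0,0,0,0,0.15,-0.2],[0,0,0,0,0,0.15,-0.2],[0,0,0,0,0,0.15,-0.2],[0,0,0,0,0,0.15,-0.2],[0,0,0,0,0,0.15,-0.2],[0,0,0,0,0,0.15,-0.2],[0,0,0,0,0,0.15,-0.2],[0,0,0,0,0,0,-0.2],[0,0,0,0,0,0,-0.2]]' 35
python3 -m jog '[[0,0,0,0,0,0,0.8],[0,0,0,0,0,0,0.8],[0,0,0,0,0,0,0.8],[0,0,0,0,0,0,1]]' 35
python3 -m jog '[[0,0,-3,0,0,0,1],[0,0,-4,0,0,0,1],[0,0,-4,0,0,0,1],[0,0,-4,0,0,0,1],[0,0,0,0,0,0,1]]'
python3 - <<'E'
from h import *
c=r.camera("wrist"); save(c,"w22.png",(100,120,450,400),2.1)
s=r.camera("scene"); save(s,"s22.png",(230,210,310,270),9)
print(r.read_state()["joint_positions"].round(2))
E
```

```text
time: 27.35
ee_pos: [0.6141, -0.0053, 0.0301]
eef_rot: [0.974, 0.227, 0.0, 0.0]
ft_force: [3.2, -1.8, -1.6]
width: 0.0513
time: 27.85
ee_pos: [0.6137, -0.005, 0.03]
eef_rot: [0.974, 0.226, -0.0, -0.0]
ft_force: [0.1, -0.9, -0.5]
width: 0.0811
time: 28.48
ee_pos: [0.6153, -0.0056, 0.183]
eef_rot: [0.974, 0.225, 0.002, 0.0]
ft_force: [0.9, -0.3, -0.5]
width: 0.0869
[-0.86  0.51  1.1   1.57 -0.46  1.35 -0.83]
```

View pics/w22.png

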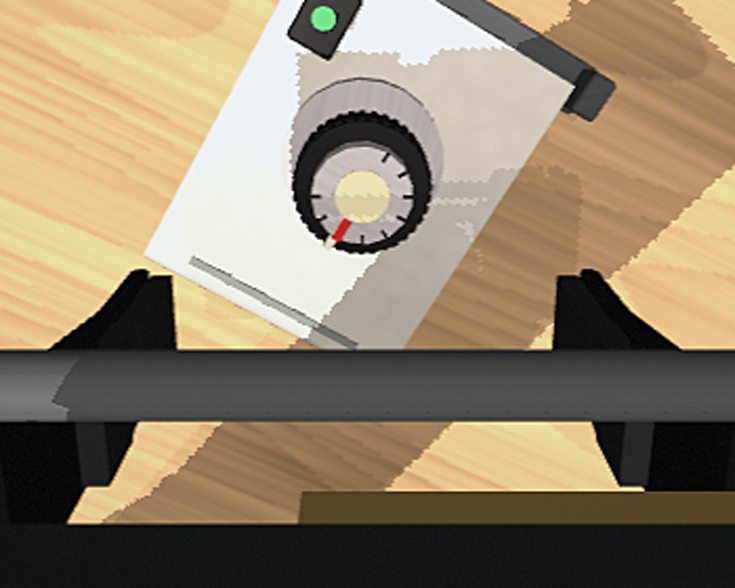

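View pics/s22.png

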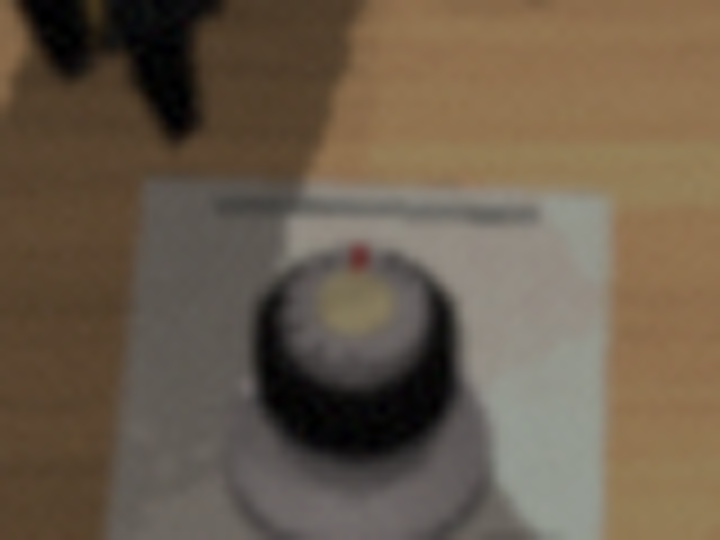

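The white line, at (331,243), stands right at the red mark. I'll turn back and re-check the wedge.

```bash
python3 -m jog '[[0,0,-2,0,0,-0.175,1],[0,0,-2,0,0,-0.175,1],[0,0,-2,0,0,-0.175,1],[0,0,0,0,0,-0.175,1],[0,0,0,0,0,-0.175,1],[0,0,0,0,0,-0.175,1],[0,0,0,0,0,-0.175,1],[0,0,0,0,0,-0.175,1],[0,0,0,0,0,-0.175,1],[0,0,0,0,0,-0.175,1],[0,0,0,0,0,-0.175,1],[0,0,0,0,0,-0.175,1],[0,0,0,0,0,-0.175,1],[0,0,0,0,0,-0.175,1],[0,0,0,0,0,-0.175,1],[4,0,0,0,0,0,1],[4,0,0,0,0,0,1],[4,0,0,0,0,0,1],[0,0,0,0,0,0,1]]'
python3 - <<'E'
from h import *
c=r.camera("wrist"); save(c,"w23.png",(150,150,430,360),2.8)
s=r.camera("scene"); save(s,"s23.png",(80,150,420,310),2.3)
E
```

```text
time: 30.95
ee_pos: [0.4918, 0.0028, 0.2392]
eef_rot: [0.03, 1.0, 0.001, -0.001]
ft_force: [0.3, 0.8, 0.8]
width: 0.0869
```

View pics/w23.png

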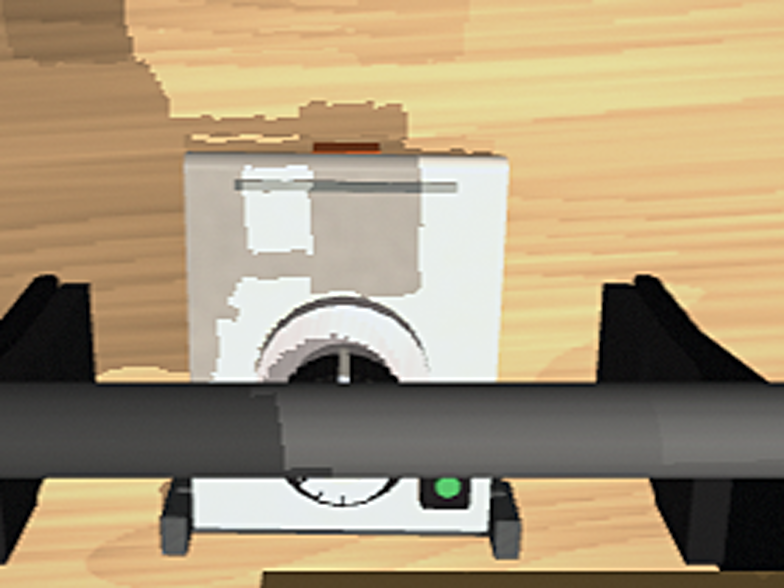

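View pics/s23.png

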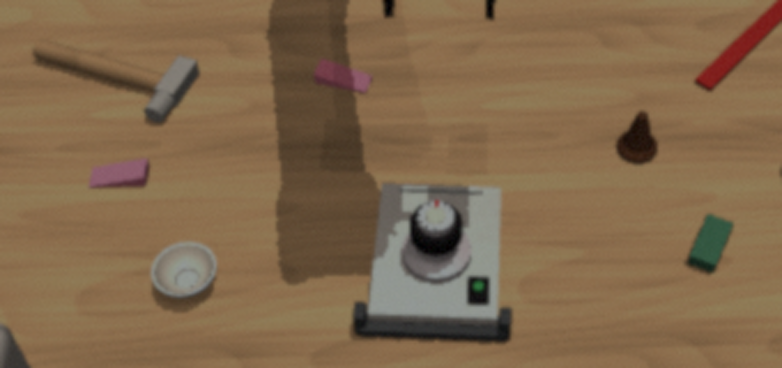

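```bash
python3 - <<'E'
from h import *
c=r.camera("wrist")
B=lambda x,y:(150+x/2.8-.4,150+y/2.8-.4)
print((onz(c,*B(313,142),0)+onz(c,*B(380,142),0))/2, (onz(c,*B(185,153.5),.0205)+onz(c,*B(508,155),.0205))/2)
r.close_job()
E
```

```text
[0.51970664 0.00137584 0.        ] [0.51997038 0.00136744 0.0205    ]
the job is handed in; nothing more can be done
```

The orange wedge is under the middle of the front edge and the collar's white line stands at the red mark. I handed the job in at about 31 s of the 72 s allowed, with the gripper open and clear of everything.

- **Wedge:** I put it down with its thin end just under the edge, let go and pushed on the butt. The push took 6–9 N, then jumped at the plate. In the last wrist picture the butt is within about 0.3 mm of flush and within about 0.1 mm of the middle. I did not measure the level directly. The scene view shows the plate raised, and the flush butt implies it is level.
- **Collar:** It started five clicks short. I turned it clockwise 150° (90°, regrip, 60°). The wrist picture afterwards shows the white line at the red mark with the gripper clear.
- **Other things:** They look unmoved in the last scene picture.

**What disagreed or went wrong:**
- **Fingertips:** They sat about 30 mm farther back than the stated tip extent implies. My first grasp closed above the wedge without touching it, and I corrected the height from the pictures.
- **Collar grip:** The first grip was about 2.5 mm off-centre, which gave about 14 N of side force. I recentred at the regrip.
- **Collar width:** The gripper read 51.4 mm across the collar, against the stated 54 mm. I did not explain this.

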